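# Change the cartridge of a drinks dispenser and aim its spout

## Task

Change the cartridge of the drinks dispenser: swing its locking lever open, take the white empty cartridge out of the socket, drop the orange full one in all the way and swing the lever fully shut over it. Only after it is locked in, screw the pouring head clockwise until its spout points straight out over the middle of the drip tray, in line with the red mark on the housing. Push every white empty cartridge, also those lying on the counter, through the sprung flap of the green bin so that the flap is closed again behind them, and leave the glasses and the bottle where they stand.

Things in the scene. Friction and masses are not known exactly. Their poses are not given: they have to be found in the camera images.
- dispenser: Fixed drinks dispenser: black housing 130 (its x) x 300 (y) x 100 mm high, origin under its centre, z up. Its +x is the guest side, with a steel drip tray (90 x 120 x 12 mm) on the counter in front of the pouring head. On the deck, 100 mm high: a grey cartridge socket at x 0, y -80 mm, and the neck of the pouring head at x +20, y +85 mm.
- socket (a point): Centre of the cartridge socket's floor, 104 mm above the counter, axes as the dispenser's. The pocket is 51 (x) x 37 (y) mm, 16 mm deep, with a 3 mm chamfer at its mouth (120 mm above the counter); a cartridge goes in with its long side along the dispenser's x and then stands 22 mm out. The grey socket block is 84 x 76 mm.
- lever (a joint): Locking lever, steel bar 16 mm wide, turns level about an upright post (0 to 1.7 rad). 0 = shut: it lies over the socket along the dispenser's x, knob towards the robot, underside 3.5 mm above a seated cartridge. Grows counterclockwise from above; from 1.3 on clear of the socket. Stays where left (0.4 N moves the knob). Cannot close over a cartridge not fully in. Starts shut or nearly so.
- lever_hinge (a point): Point on the lever's pivot axis (vertical) at the height of the bar's underside, 145 mm above the counter. Fixed to the dispenser, axes as the dispenser's.
- lever_knob (a point): Centre of the top of the lever's upright red knob, 16 mm diameter, free length 28 mm above the bar; 98 mm from the pivot axis, about 181 mm above the counter. Moves with the lever.
- head (a joint): Turn of the pouring head on its thread about a vertical axis, growing clockwise seen from above (range -4.6 to 0.8 rad, no stop near 0). 0 = the spout points exactly along the dispenser's +x, straight over the middle of the drip tray. It starts 2.4 to 4.2 rad short of that; turning needs about 0.06 Nm and it stays where it is left. It sinks 4 mm per turn as it is screwed on.
- head_grip (a point): Centre of the top of the head's red grip bar, on the head's turning axis, about 186 to 189 mm above the counter. The bar is 22 mm thick, 56 mm long (along this point's x, the spout's direction) and 34 mm tall, standing clear above the head, so it can be gripped from above. The point turns with the head.
- spout_tip (a point): Middle of the lower end of the spout's red tip, 66 mm from the head's turning axis; spout 16 mm in diameter, its top 37 mm below the top of the grip bar.
- bin: Fixed green waste bin, 220 (its x) x 180 (y) x 190 mm high, origin under its centre, z up, open inside, black lid 6 mm thick. The opening in the lid is 106 mm (x) by 128 mm (y), from x -5 to x +101 mm.
- flap_centre (a point): Centre of the steel flap that closes the opening, on its upper face, 190 mm above the counter, axes as the bin's, fixed (does not move with the flap).
- flap (a joint): Opening angle of the flap: 0 closed, level with the lid; 1.4 open. 103 x 125 mm, 5 mm thick, hinged along the edge at the bin's x +101 mm; the other edge swings down. Spring-closed (0.06 Nm at 0, 0.17 open): an empty cartridge laid on it stays on top; laid at its middle and pressed 55 mm down, it slides off into the bin towards the bin's -x side.
- full: The full cartridge, an orange block with red bands and a red disc on top, 90 g, 48 x 34 x 38 mm (its own x, y, z), origin at the centre of its underside, z up when it stands; a half turn about z makes no difference. It stands on the counter.
- empty0: Empty cartridge, a white block with black bands and a black disc on top, 30 g, 48 x 34 x 38 mm (its own x, y, z), origin at the centre of its underside, z up when it stands; a half turn about z makes no difference. At the start it is in the socket.
- empty1: Empty cartridge like empty0, standing on the counter, 48 x 34 x 38 mm (its own x, y, z), origin at the centre of its underside, z up when it stands; a half turn about z makes no difference. May be absent.
- empty2: Empty cartridge like empty0, standing on the counter, 48 x 34 x 38 mm (its own x, y, z), origin at the centre of its underside, z up when it stands; a half turn about z makes no difference. May be absent.
- empty3: Empty cartridge like empty0, standing on the counter, 48 x 34 x 38 mm (its own x, y, z), origin at the centre of its underside, z up when it stands; a half turn about z makes no difference. May be absent.
- glass_a: Drinking glass, 64 mm wide, 85 mm high, on the drip tray; origin under its centre. Not to be disturbed.
- glass_b: Drinking glass, 64 mm wide, 85 mm high, on the counter; origin under its centre. Not to be disturbed.
- cola: Brown bottle with a red cap, 64 mm wide, 200 mm high; origin under its centre. Not to be disturbed.

How it is judged:
On the way, in this order (a step that is already met when the one before it is completed fails the run):
1. the lever is open and the empty cartridge is out of the socket (value of joint lever above 0.9 rad and distance between empty0 and socket above 0.05 m), for 0.2 s.
2. the full cartridge is all the way in the socket and the lever is shut over it (horizontal distance between full and socket below 0.006 m and z of full in the frame of socket below 0.004 m and angle between full's own z axis and vertical below 0.08 rad and value of joint lever below 0.12 rad), for 0.2 s.
3. the head is screwed round until the spout points straight over the drip tray (value of joint head between -0.14 and 0.14 rad), for 0.2 s.
At the end, for the whole second after the job is handed in: The full cartridge is fully in the socket (within 6 mm sideways, 4 mm in height) with the lever shut (within 0.12 rad), the spout points straight over the drip tray (within 0.14 rad), every empty cartridge that is present lies in the bin, the flap is closed (within 0.08 rad), and all is at rest (all of step 2 and all of step 3 and x of empty0 in the frame of bin between -0.11 and 0.11 m and y of empty0 in the frame of bin between -0.09 and 0.09 m and z of empty0 in the frame of bin between -0.01 and 0.165 m and linear speed of each of empty0, empty1, empty2, empty3 below 0.03 m/s and x of empty1 in the frame of bin between -0.11 and 0.11 m and y of empty1 in the frame of bin between -0.09 and 0.09 m and z of empty1 in the frame of bin between -0.01 and 0.165 m and x of empty2 in the frame of bin between -0.11 and 0.11 m and y of empty2 in the frame of bin between -0.09 and 0.09 m and z of empty2 in the frame of bin between -0.01 and 0.165 m and x of empty3 in the frame of bin between -0.11 and 0.11 m and y of empty3 in the frame of bin between -0.09 and 0.09 m and z of empty3 in the frame of bin between -0.01 and 0.165 m and value of joint flap below 0.08 rad and linear speed of full below 0.02 m/s); the robot touches nothing.
It fails at once if the glass on the drip tray is knocked over or shifted by more than 3 cm (angle between glass_a's own z axis and vertical above 0.5 rad or distance of glass_a from where it was at the start of the episode above 0.03 m).
It fails at once if the glass on the counter is knocked over or shifted by more than 3 cm (angle between glass_b's own z axis and vertical above 0.5 rad or distance of glass_b from where it was at the start of the episode above 0.03 m).
It fails at once if the bottle is knocked over or shifted by more than 3 cm (angle between cola's own z axis and vertical above 0.5 rad or distance of cola from where it was at the start of the episode above 0.03 m).
Of empty1, empty2, empty3 only 1 to 2 are there at a start; the rules pass over those that are not, and their reading is None.
At some moment in a run one of empty1, empty2, empty3, full may be knocked a few centimetres aside while the robot is not near it.
It also fails if it takes over 210 s, if anything falls off the work surface, if the arm or the gripper's body presses on something with over 40 N, if the wrist force passes 120 N, or if a joint passes its speed limit or range.

## Robot

A 6-joint arm with a two-finger parallel gripper is mounted at the origin on the work surface. World frame = base frame: x ahead of the robot, y to its left, z up, the work surface at z = 0. Lengths are in m, angles in rad, forces in N, time in s.
With the tool pointing down it reaches from about 0.4 to 0.825 m from the base axis. Payload 7 kg.
Tool frame: the origin (TCP) lies midway between the tips of the shut fingers; the grasp point (between the pads) lies 19 mm behind it; z points along the fingers, y is the direction in which the jaws open and shut (so a half turn about z gives the same grasp; the last joint's range is limited). The gripper opens to 85 mm and grips with 20 to 120 N. Pads are 22 mm wide; open, the fingers measure 114 mm over their backs; the gripper's body (76 mm by 85 mm) begins 54 mm behind the grasp point. The pads swing forward as they close: fully open they stand 13 mm farther back than shut.
Start: joints at [1.5, 0.359, 0.012, 0, -1.224, -0.288], TCP at [0.237, 0.632, 0.21] pointing down, gripper open.
Joint ranges: [-3.07, 3.07], [-1.43, 2.12], [-1.02, 1.25], [-3.03, 1.67], [-3.05, -0], [-3.03, 3.03]. Speed limits (rad/s): [2.39, 2.39, 3.01, 3.14, 3.14, 3.14].

## Interface

Orientations are given as [roll, pitch, yaw] about the fixed x, y, z axes, in that order (R = Rz(yaw) Ry(pitch) Rx(roll)).
In Python, from bench import arm, viewer, ticket gives the robot as it stands.
- The arm moves only by the shell command python3 -m creep 'ROWS'. ROWS is JSON, a list of rows, each an object with "fingers": the finger opening in cm, from 0 to 8.54; "dp": the shift along the tool's x, y, z in cm, a list of three; "delta_rot": the turn, a rotation vector about the tool's x, y, z in rad, a list of three. In form: [{"fingers": fingers, "dp": [x, y, z], "delta_rot": [rx, ry, rz]}, ...]. A call has 1 to 20 rows; each row shifts and turns the commanded pose from where the row before left it, along the tool's axes as they then stand; what a row does not reach is not made up. A row lasts 1/8 s, in which the tool goes at most 62.5 mm and 10.7 degrees, less where a joint would pass 70% of its speed; a pose out of reach is approached as far as the arm can. A call is refused whole if a number of a shift passes 6.25 or a number of a turn 0.188, either way. A call with a gripper value outside its range is refused whole. The fingers move at their own pace and stop on an object; the grip force is fixed at half the most. Time passes only in rows, so rows that do not move let the fingers close. It gives the time, the measured TCP pose, the force and the opening at its end, in the units of the state.
- arm.sense(): the state, without advancing time (a new reading comes with each control period).
- viewer.camera(name): name is "side" or "top" or "wrist"; returns the picture (384x512x3 uint8, blue, green, red); there is no depth.
- viewer.get_calibration(name): a dict with "mtx" (3x3 intrinsics, pixels), "rvec" (rotation vector, rad) and "tvec" (3), from world to camera coordinates, as OpenCV has them. Camera axes: x right, y down, z forward; pixel columns grow to the right and rows downward; lengths in m; the calibration is good to about 2 mm. A picture is of the moment at which its call begins: read the wrist's pose just before it. get_calibration takes no time and is no camera call; for the wrist camera it gives the pose at the moment of the call.
- ticket.finish_job(): hands the job in, once; it reports no verdict.
The state is a dict: "time": time; "q": joint angles; "qvel": joint speeds; "effort": joint torques, N m; "position": TCP position; "eef_rot": TCP orientation; "ft_force": force on the tool from outside, world axes, zero at the start; "ft_torque": the same for the moment, N m; "grip_width": finger opening in m.
Only numpy, scipy, OpenCV 4.12 (cv2) and the standard library are available. Lean on these libraries where they do the work, as an engineer would, in place of code of your own. Each camera call takes 0.05 s, during which the arm holds its last target. There are 200 camera calls.

## Working session

There is one attempt and no reset: what is moved stays moved. The work goes in short steps, Python scripts to look and compute and a shell command to move; the robot and the scene stay as the last step left them, time stands still between calls to the robot, and variables do not carry over. Pictures are saved under pics/ and viewed, about 12 in all and at most 16, crops included, and the job is handed in when it is done.

```bash
ls; mkdir -p pics; python3 - <<'E'
from bench import arm, viewer
import cv2, numpy as np
print(arm.sense())
a=viewer.camera("top");b=viewer.camera("side")
cv2.imwrite("pics/top0.png",a);cv2.imwrite("pics/side0.png",b)
for n in("top","side","wrist"):
    c=viewer.get_calibration(n);R=cv2.Rodrigues(np.array(c["rvec"]))[0];print(n,np.round(c["mtx"],1).tolist(),(-R.T@np.ravel(c["tvec"])).round(3),R.round(2).tolist())
E
```

```text
pics
{'time': 0.0, 'q': array([ 1.50010048e+00,  3.59329250e-01,  1.10583294e-02, -3.65956825e-04,
       -1.22409852e+00, -2.88132766e-01]), 'qvel': array([-0.00041922,  0.00039612, -0.00101883,  0.0001477 , -0.00138323,
       -0.00012819]), 'effort': array([ 3.38984071e-03, -5.83327353e+01,  2.93409652e+01,  6.93583935e+00,
       -6.04922912e-03,  1.06193573e-05]), 'position': array([0.23686427, 0.63151866, 0.2086979 ]), 'eef_rot': array([ 3.13998662e+00, -1.17219999e-04, -3.58953140e-01]), 'ft_force': array([ 0.5150225 ,  0.34776182, -0.56316026]), 'ft_torque': array([ 0.03531131, -0.01532853,  0.00313069]), 'grip_width': 0.08535483556418832}
top [[381.2, 0.0, 253.5], [0.0, 381.2, 186.1], [0.0, 0.0, 1.0]] [0.415 0.021 1.04 ] [[-0.03, -1.0, 0.01], [-0.99, 0.02, -0.16], [0.16, -0.01, -0.99]]
side [[453.3, 0.0, 256.4], [0.0, 453.3, 196.7], [0.0, 0.0, 1.0]] [-0.213 -0.671  1.143] [[0.68, -0.73, 0.01], [-0.5, -0.49, -0.71], [0.53, 0.48, -0.7]]
wrist [[334.1, 0.0, 251.0], [0.0, 334.1, 189.3], [0.0, 0.0, 1.0]] [0.309 0.604 0.374] [[-0.35, -0.94, 0.0], [-0.89, 0.34, 0.3], [-0.28, 0.11, -0.95]]
```

View pics/top0.png

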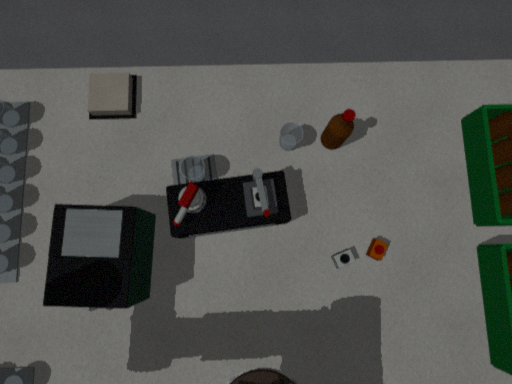

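View pics/side0.png

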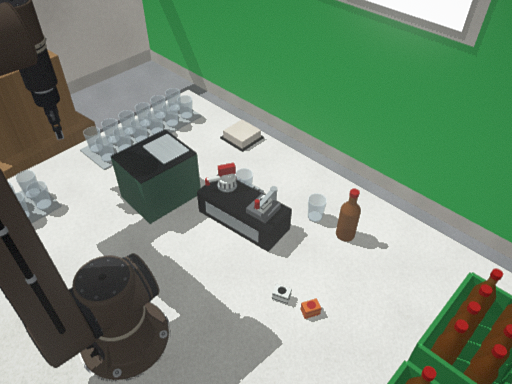

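The top view shows the dispenser at (230,205), with the head at (190,200) and the lever knob at (267,212). The bin is at (95,255), one empty at (345,258), the full at (377,249), glass_b at (291,136) and the bottle at (338,130). Next I'll measure.

```bash
cat > h.py <<'E'
import cv2, numpy as np
from bench import arm, viewer
def cal(n):
    c=viewer.get_calibration(n);K=np.array(c["mtx"]);R=cv2.Rodrigues(np.array(c["rvec"]))[0];t=np.ravel(c["tvec"]);return K,R,t
def ray(cb,px,z):
    "pixels (N,2) -> world xy on plane z"
    K,R,t=cb;px=np.atleast_2d(np.array(px,float));o=-R.T@t
    d=(R.T@np.linalg.inv(K)@np.c_[px,np.ones(len(px))].T).T
    return (o+d*((z-o[2])/d[:,2])[:,None])[:,:2]
def proj(cb,P):
    K,R,t=cb;P=np.atleast_2d(np.array(P,float));q=(K@(R@P.T+t[:,None])).T;return q[:,:2]/q[:,2:]
def blobs(m,amin=8):
    n,l,s,c=cv2.connectedComponentsWithStats(m.astype(np.uint8));
    return [(s[i,4],c[i].round(1),s[i,:4].tolist(),l==i) for i in range(1,n) if s[i,4]>=amin]
def red(im):
    h=cv2.cvtColor(im,cv2.COLOR_BGR2HSV).astype(int);return ((h[...,0]<6)|(h[...,0]>174))&(h[...,1]>150)&(h[...,2]>70)
def orange(im):
    h=cv2.cvtColor(im,cv2.COLOR_BGR2HSV).astype(int);return (h[...,0]>=6)&(h[...,0]<=18)&(h[...,1]>150)&(h[...,2]>120)
def rect(pts):
    "min-area rect of world points: centre, size(long,short), yaw of long side"
    (c,s,a)=cv2.minAreaRect((np.array(pts)*1000).astype(np.float32));
    if s[0]<s[1]: s=s[::-1];a+=90
    return np.array(c)/1000,np.array(s)/1000,np.deg2rad((a+90)%180-90)
E
python3 - <<'E'
from h import *
a=cv2.imread("pics/top0.png");s=cv2.imread("pics/side0.png")
for n,im in(("top",a),("side",s)):
    print(n)
    for f in(red,orange):
        for b in blobs(f(im)): print(f.__name__,b[:3])
A=cv2.resize(a[140:290,30:410],None,fx=2,fy=2,interpolation=cv2.INTER_CUBIC)
B=cv2.resize(a[150:250,160:300],None,fx=5,fy=5,interpolation=cv2.INTER_CUBIC)
cv2.imwrite("pics/c1.png",B)
cb=cal("top")
m=a.max(2)<30
for b in blobs(m,800): print("black",b[:3])
E
```

```text
top
red (np.int32(103), array([348.8, 114.6]), [343, 109, 12, 12])
red (np.int32(204), array([187. , 194.4]), [178, 182, 18, 25])
red (np.int32(30), array([266.4, 212.4]), [264, 210, 6, 6])
red (np.int32(9), array([175.4, 223.4]), [174, 222, 5, 3])
red (np.int32(63), array([378.8, 249. ]), [375, 245, 9, 9])
side
red (np.int32(53), array([225.4, 166.3]), [218, 164, 16, 9])
red (np.int32(45), array([354.2, 192.1]), [350, 189, 9, 8])
red (np.int32(13), array([256.5, 201.2]), [255, 200, 4, 4])
red (np.int32(99), array([496. , 274.3]), [490, 269, 13, 12])
red (np.int32(128), array([485.1, 290.2]), [479, 284, 14, 13])
red (np.int32(57), array([310.9, 304.5]), [307, 301, 9, 8])
red (np.int32(136), array([473.3, 307.5]), [467, 301, 14, 14])
red (np.int32(149), array([460.8, 325.8]), [454, 319, 15, 14])
red (np.int32(91), array([508. , 330.6]), [503, 324, 9, 14])
red (np.int32(167), array([498.9, 350.8]), [492, 344, 15, 15])
red (np.int32(161), array([428.5, 373.1]), [422, 366, 14, 15])
orange (np.int32(133), array([309.3, 307.2]), [301, 299, 20, 19])
black (np.int32(4220), array([225.8, 205.8]), [167, 158, 124, 80])
black (np.int32(7347), array([102.4, 265.2]), [44, 205, 111, 103])
```

View pics/c1.png

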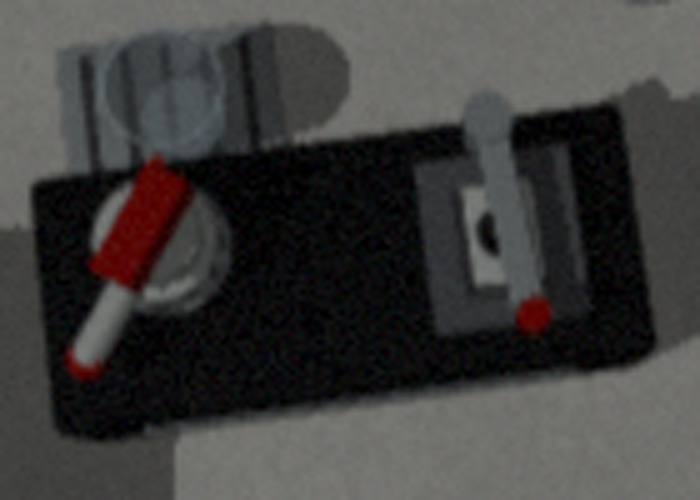

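```bash
cat > meas.py <<'E'
from h import *
a=cv2.imread("pics/top0.png");s=cv2.imread("pics/side0.png");T=cal("top");S=cal("side")
def c5(p): return np.array(p)/5.+[160-.4,150-.4]
D=ray(T,c5([(35,182),(620,105),(655,352),(58,432)]),.1)
print("deck",D.round(3).tolist(),"sides",np.linalg.norm(D-np.roll(D,-1,0),axis=1).round(3),rect(D))
def tri(pt,ps):
    A=[];b=[]
    for cb,p in((T,pt),(S,ps)):
        K,R,t=cb;P=K@np.c_[R,t]
        for i in(0,1): r=p[i]*P[2]-P[i];A.append(r[:3]);b.append(-r[3])
    return np.linalg.lstsq(np.array(A),np.array(b),rcond=None)[0].round(4)
print("knob",ray(T,(266.4,212.4),.179),tri((266.4,212.4),(256.5,201.2)))
print("pivot",ray(T,c5((488,112)),.155))
m=[b for b in blobs(red(a)) if b[0]==204][0][3]
ys,xs=np.nonzero(m);print("grip",rect(ray(T,np.c_[xs,ys],.187)))
print("tip",ray(T,(175.4,223.4),.14))
print("full disc",ray(T,(378.8,249),.038),tri((378.8,249),(310.9,304.5)))
ys,xs=np.nonzero(orange(a)|red(a));k=(xs>365)&(xs<395)&(ys>230);print("full",rect(ray(T,np.c_[xs[k],ys[k]],.036)),k.sum())
g=a[240:275,325:363];w=g.min(2)
cv2.imwrite("pics/c2.png",cv2.resize(np.hstack([a[225:285,320:400]]),None,fx=8,fy=8,interpolation=cv2.INTER_CUBIC))
cv2.imwrite("pics/c3.png",cv2.resize(a[190:320,30:170],None,fx=4,fy=4,interpolation=cv2.INTER_CUBIC))
E
python3 meas.py
python3 -c "
import cv2,numpy as np
a=cv2.imread('pics/c2.png');b=cv2.imread('pics/c3.png')
c=np.zeros((1000,640,3),'u1');c[:480]=a;c[480:1000,:560]=b;cv2.imwrite('pics/c4.png',cv2.resize(c,(384*1,600)))"
```

```text
deck [[0.577, 0.224], [0.609, -0.07], [0.485, -0.082], [0.453, 0.211]] sides [0.295 0.125 0.295 0.125] (array([0.53128723, 0.07067473]), array([0.29610699, 0.12532721]), np.float64(-1.464149949396511))
knob [[ 0.49736814 -0.01935889]] [ 0.4982 -0.0201  0.1787]
pivot [[ 0.5961232  -0.00180641]]
grip (array([0.5430022 , 0.15801379]), array([0.05742471, 0.01959186]), np.float64(-0.5045019132116132))
tip [[0.48072387 0.19354906]]
full disc [[ 0.40791065 -0.31553788]] [ 0.4088 -0.3161  0.0388]
full (array([ 0.4078316 , -0.31673523]), array([0.02091934, 0.02075517]), np.float64(1.4912317260676893)) 63
```

View pics/c4.png

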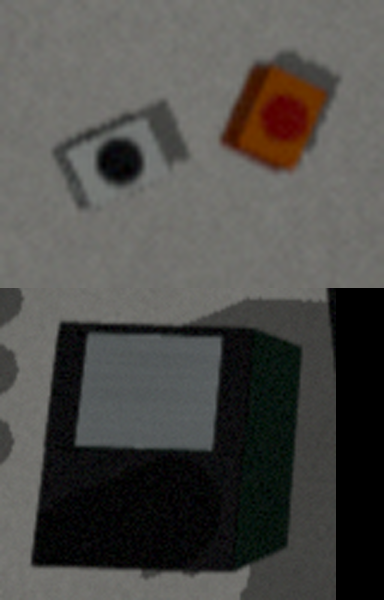

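The full stands near world (0.408,-0.316) and the empty at pixel (345,258). The bin lid runs from (55,205) to (128,307), with the flap on its far half. I'll raise the arm first, then work out the next offsets.

```bash
cat > plan.py <<'E'
import sys
from h import *
# usage: plan.py yaw x,y,z [x,y,z ...] : prints yaw turn (tool z) and tool-frame shifts cm between waypoints
s=arm.sense();p=np.array(s["position"]);y0=s["eef_rot"][2]
yaw=float(sys.argv[1]);d=(yaw-y0+np.pi)%(2*np.pi)-np.pi
print("now",p.round(4),np.round(s["eef_rot"],3),"w",round(s["grip_width"],4),"q1,q6",s["q"][0].round(2),s["q"][5].round(2),"t",s["time"].round(1) if hasattr(s["time"],'round') else s["time"],"F",np.round(s["ft_force"],1))
print("tool rz total",round(-d,3))
c,sn=np.cos(yaw),np.sin(yaw)
for a in sys.argv[2:]:
    t=np.array([float(v) for v in a.split(",")]);e=(t-p)*100;p=t
    print(a,"->",np.round([c*e[0]+sn*e[1],sn*e[0]-c*e[1],-e[2]],2))
E
python3 -m creep '[{"fingers":3.2,"dp":[0,0,-4],"delta_rot":[0,0,0]},{"fingers":3.2,"dp":[0,0,-4],"delta_rot":[0,0,0]},{"fingers":3.2,"dp":[0,0,-4],"delta_rot":[0,0,0]},{"fingers":3.2,"dp":[0,0,0],"delta_rot":[0,0,0]}]'
python3 - <<'E'
from h import *
T=cal("top");S=cal("side")
def q(p): return np.array(p)/2.4+[30-.4,190-.4-120]
B=ray(T,q([(60,323),(255,330),(235,568),(33,565)]),.19);F=ray(T,q([(88,333),(222,337),(213,450),(75,446)]),.19)
print("lid",B.round(3).tolist(),rect(B));print("flap",rect(F))
print("empty disc",ray(T,(320+120/4.8-.4,225+161/4.8-.4),.038))
print("glass_b base",ray(T,(291,143),0.0),"glass rim",ray(T,(292,130),0.085),"cola cap",ray(T,(348.8,114.6),.2),ray(T,(332,142),.02))
E
W=$(python3 -c "
import numpy as np
for f in(.07,.35,.65,.95,1.25,1.55):
  a=np.pi+.106+f;print('%.4f,%.4f,0.160'%(.5965+.098*np.cos(a),-.0018+.098*np.sin(a)))")
python3 plan.py 0.84 0.4985,-0.019,0.33 0.4985,-0.019,0.160 $W
```

```text
time: 0.6
position: [0.2375, 0.6332, 0.3333]
eef_rot: [-3.136, 0.001, -0.359]
ft_force: [-0.2, 1.1, 0.1]
grip_width: 0.0318
lid [[0.527, 0.453], [0.516, 0.272], [0.303, 0.285], [0.31, 0.464]] (array([0.41393506, 0.36825439]), array([0.21681448, 0.1810992 ]), np.float64(-0.051512592859021177))
flap (array([0.46184683, 0.36750134]), array([0.12531101, 0.1032536 ]), np.float64(1.5152284053859573))
empty disc [[ 0.38697113 -0.22476738]]
glass_b base [[ 0.709027 -0.103651]] glass rim [[ 0.71992028 -0.09754991]] cola cap [[ 0.71710627 -0.21636417]] [[ 0.7035275  -0.21517366]]
now [0.2375 0.6332 0.3333] [-3.136e+00  1.000e-03 -3.590e-01] w 0.0318 q1,q6 1.5 -0.29 t 0.6 F [-0.2  1.1  0.1]
tool rz total -1.199
0.4985,-0.019,0.33 -> [-31.15  62.96   0.33]
0.4985,-0.019,0.160 -> [ 0.  0. 17.]
0.5000,-0.0190,0.160 -> [ 0.1   0.11 -0.  ]
0.5085,-0.0450,0.160 -> [-1.37  2.37 -0.  ]
0.5252,-0.0690,0.160 -> [-0.67  2.85 -0.  ]
0.5482,-0.0871,0.160 -> [ 0.19  2.92 -0.  ]
0.5756,-0.0975,0.160 -> [ 1.05  2.73 -0.  ]
0.6048,-0.0994,0.160 -> [ 1.81  2.3  -0.  ]
```

```bash
python3 -m creep '[{"fingers":3.2,"dp":[0,0,0],"delta_rot":[0,0,-0.171]},{"fingers":3.2,"dp":[0,0,0],"delta_rot":[0,0,-0.171]},{"fingers":3.2,"dp":[0,0,0],"delta_rot":[0,0,-0.171]},{"fingers":3.2,"dp":[0,0,0],"delta_rot":[0,0,-0.171]},{"fingers":3.2,"dp":[0,0,0],"delta_rot":[0,0,-0.171]},{"fingers":3.2,"dp":[0,0,0],"delta_rot":[0,0,-0.171]},{"fingers":3.2,"dp":[0,0,0],"delta_rot":[0,0,-0.171]},{"fingers":3.2,"dp":[-2.6,5.25,0],"delta_rot":[0,0,0]},{"fingers":3.2,"dp":[-2.6,5.25,0],"delta_rot":[0,0,0]},{"fingers":3.2,"dp":[-2.6,5.25,0],"delta_rot":[0,0,0]},{"fingers":3.2,"dp":[-2.6,5.25,0],"delta_rot":[0,0,0]},{"fingers":3.2,"dp":[-2.6,5.25,0],"delta_rot":[0,0,0]},{"fingers":3.2,"dp":[-2.6,5.25,0],"delta_rot":[0,0,0]},{"fingers":3.2,"dp":[-2.6,5.25,0],"delta_rot":[0,0,0]},{"fingers":3.2,"dp":[-2.6,5.25,0],"delta_rot":[0,0,0]},{"fingers":3.2,"dp":[-2.6,5.25,0],"delta_rot":[0,0,0]},{"fingers":3.2,"dp":[-2.6,5.25,0],"delta_rot":[0,0,0]},{"fingers":3.2,"dp":[-2.6,5.25,0],"delta_rot":[0,0,0]},{"fingers":3.2,"dp":[-2.6,5.25,0],"delta_rot":[0,0,0]},{"fingers":3.2,"dp":[0,0,0],"delta_rot":[0,0,0]}]' | tail -5; python3 plan.py 0.84 0.4985,-0.019,0.20 0.4985,-0.019,0.160
```

```text
time: 3.1
position: [0.4968, -0.0248, 0.3281]
eef_rot: [-3.14, 0.003, 0.833]
ft_force: [-1.8, 0.2, -0.6]
grip_width: 0.0318
now [ 0.4968 -0.0248  0.3281] [-3.14e+00  3.00e-03  8.33e-01] w 0.0318 q1,q6 0.35 2.06 t 3.1 F [-1.8  0.2 -0.6]
tool rz total -0.007
0.4985,-0.019,0.20 -> [ 0.54 -0.26 12.81]
0.4985,-0.019,0.160 -> [0. 0. 4.]
```

```bash
python3 -m creep '[{"fingers":3.2,"dp":[0.54,-0.26,4],"delta_rot":[0,0,0]},{"fingers":3.2,"dp":[0,0,4],"delta_rot":[0,0,0]},{"fingers":3.2,"dp":[0,0,4],"delta_rot":[0,0,0]},{"fingers":3.2,"dp":[0,0,0],"delta_rot":[0,0,0]},{"fingers":3.2,"dp":[0,0,0],"delta_rot":[0,0,0]}]' | tail -5; python3 plan.py 0.84 0.4985,-0.019,0.160; python3 -c "
from h import *
cv2.imwrite('pics/w1.png',viewer.camera('wrist'))"
```

```text
time: 3.72
position: [0.4991, -0.0151, 0.211]
eef_rot: [3.14, -0.001, 0.839]
ft_force: [0.0, 0.6, 0.9]
grip_width: 0.032
now [ 0.4991 -0.0151  0.211 ] [ 3.14e+00 -1.00e-03  8.39e-01] w 0.032 q1,q6 0.36 2.05 t 3.725 F [0.  0.6 0.9]
tool rz total -0.001
0.4985,-0.019,0.160 -> [-0.33  0.21  5.1 ]
```

View pics/w1.png

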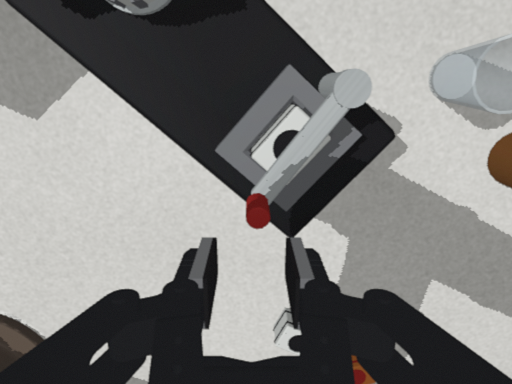

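The wrist view shows the knob at (258,208), almost midway between the jaws (cols 212 to 292). The lever is shut over the white cartridge.

```bash
python3 - <<'E'
from h import *
W=cal("wrist");im=cv2.imread("pics/w1.png")
print([b[:3] for b in blobs(red(im),20)]);print(proj(W,[[.4985,-.0195,.181],[.4985,-.0195,.155],[.4991,-.0151,.211],[.5395,-.0086,.142],[.5965,-.002,.155]]).round(1))
k=[b for b in blobs(red(im),20) if abs(b[1][0]-258)<15][0]
print(ray(W,[k[1]],.168))
E
python3 -m creep '[{"fingers":3.2,"dp":[-0.33,0.21,2.5],"delta_rot":[0,0,0]},{"fingers":3.2,"dp":[0,0,2.6],"delta_rot":[0,0,0]},{"fingers":3.2,"dp":[0,0,0],"delta_rot":[0,0,0]}]'|tail -4;W=$(python3 -c "
import numpy as np
for f in(.2,.35,.5,.65,.8,.95,1.1,1.25,1.4,1.52):
  a=np.pi+.106+f;print('%.4f,%.4f,0.160'%(.5965+.098*np.cos(a),-.0018+.098*np.sin(a)))")
python3 plan.py 0.84 $W
```

```text
[(np.int32(663), array([257.3, 210.5]), [246, 194, 25, 34]), (np.int32(140), array([358.7, 376.3]), [353, 370, 13, 14])]
[[255.  218. ]
 [254.6 203.9]
 [251.2 233. ]
 [287.1 150.5]
 [351.3  87.4]]
[[ 0.49977272 -0.02059536]]
position: [0.4974, -0.0194, 0.1587]
eef_rot: [-3.141, 0.001, 0.838]
ft_force: [-0.6, -1.2, 1.2]
grip_width: 0.0319
now [ 0.4974 -0.0194  0.1587] [-3.141e+00  1.000e-03  8.380e-01] w 0.0319 q1,q6 0.36 2.05 t 4.15 F [-0.6 -1.2  1.2]
tool rz total -0.002
0.5031,-0.0313,0.160 -> [-0.51  1.21 -0.13]
0.5085,-0.0450,0.160 -> [-0.66  1.32 -0.  ]
0.5160,-0.0576,0.160 -> [-0.44  1.4  -0.  ]
0.5252,-0.0690,0.160 -> [-0.23  1.45 -0.  ]
0.5360,-0.0789,0.160 -> [-0.02  1.47 -0.  ]
0.5482,-0.0871,0.160 -> [ 0.2   1.46 -0.  ]
0.5615,-0.0934,0.160 -> [ 0.42  1.41 -0.  ]
0.5756,-0.0975,0.160 -> [ 0.64  1.32 -0.  ]
0.5902,-0.0996,0.160 -> [ 0.82  1.23 -0.  ]
0.6019,-0.0997,0.160 -> [ 0.77  0.88 -0.  ]
```

```bash
python3 -m creep '[{"fingers":3.2,"dp":[-0.5,1.2,-0.1],"delta_rot":[0,0,0]},{"fingers":3.2,"dp":[-0.65,1.3,0],"delta_rot":[0,0,0]},{"fingers":3.2,"dp":[-0.45,1.4,0],"delta_rot":[0,0,0]},{"fingers":3.2,"dp":[-0.25,1.45,0],"delta_rot":[0,0,0]},{"fingers":3.2,"dp":[0,1.45,0],"delta_rot":[0,0,0]},{"fingers":3.2,"dp":[0.2,1.45,0],"delta_rot":[0,0,0]},{"fingers":3.2,"dp":[0.4,1.4,0],"delta_rot":[0,0,0]},{"fingers":3.2,"dp":[0.65,1.3,0],"delta_rot":[0,0,0]},{"fingers":3.2,"dp":[0.8,1.25,0],"delta_rot":[0,0,0]},{"fingers":3.2,"dp":[0.8,0.9,0],"delta_rot":[0,0,0]},{"fingers":3.2,"dp":[0,0,0],"delta_rot":[0,0,0]},{"fingers":3.2,"dp":[0,-0.3,-2],"delta_rot":[0,0,0]},{"fingers":3.2,"dp":[0,0,-4],"delta_rot":[0,0,0]},{"fingers":3.2,"dp":[0,0,-4],"delta_rot":[0,0,0]},{"fingers":8.5,"dp":[0,0,0],"delta_rot":[0,0,0]}]'|tail -5;python3 plan.py 0.106 0.5395,-0.0086,0.24;  python3 -c "
from h import *
im=viewer.camera('top');T=cal('top')
for b in blobs(red(im),8):print(b[:3],ray(T,[b[1]],.179))"
```

```text
time: 6.02
position: [0.601, -0.0975, 0.2636]
eef_rot: [3.137, -0.005, 0.839]
ft_force: [-0.5, 0.2, -0.6]
grip_width: 0.0488
now [ 0.601  -0.0975  0.2636] [ 3.137 -0.005  0.839] w 0.0488 q1,q6 0.16 2.25 t 6.025 F [-0.5  0.2 -0.6]
tool rz total 0.733
0.5395,-0.0086,0.24 -> [-5.18 -9.49  2.36]
(np.int32(40), array([266.2, 212.9]), [263, 210, 7, 7]) [[ 0.49624544 -0.01886913]]
(np.int32(64), array([378.8, 249.1]), [375, 245, 9, 9]) [[ 0.40865249 -0.26810877]]
```

The lever appears not to have moved, so I'll look.

```bash
python3 -c "
from h import *
a=viewer.camera('wrist');b=viewer.camera('top')
c=np.zeros((600,512,3),'u1');c[:384]=a;c[384:600,:400]=cv2.resize(b[140:248,170:370],None,fx=2,fy=2);cv2.imwrite('pics/w2.png',c)"
```

```text
(no output)
```

View pics/w2.png

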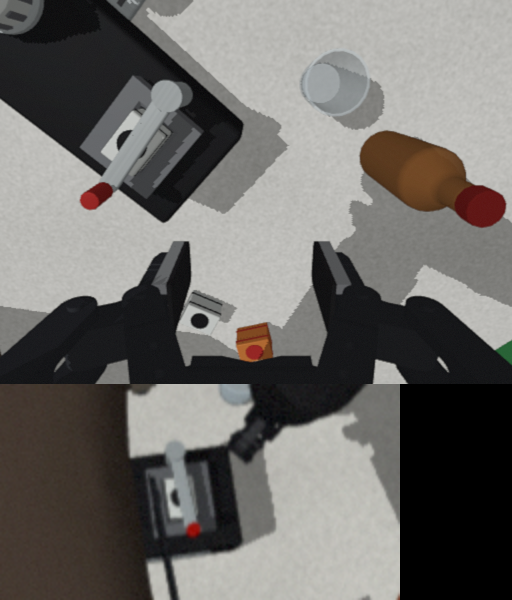

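The lever was not caught; presumably the knob slipped out of the loose cage. I'll retry with closed fingers, lower, and check partway.

```bash
W=$(python3 -c "
import numpy as np
yaw=.84;o=-.023*np.array([np.sin(yaw),-np.cos(yaw)])
print('%.4f,%.4f,0.25'%(.4975+o[0]*1.4,-.019+o[1]*1.4))
print('%.4f,%.4f,0.159'%(.4975+o[0]*1.4,-.019+o[1]*1.4))
for f in(.05,.2,.35,.5,.65,.8,.95,1.1,1.25,1.4,1.5):
  a=np.pi+.106+f;print('%.4f,%.4f,0.159'%(.5965+.098*np.cos(a)+o[0],-.0018+.098*np.sin(a)+o[1]))")
python3 plan.py 0.84 $W
```

```text
now [ 0.5989 -0.0973  0.259 ] [-3.141  0.     0.838] w 0.071 q1,q6 0.16 2.25 t 6.175 F [ 0.1 -0.1  0.7]
tool rz total -0.002
0.4735,0.0025,0.25 -> [ -0.94 -16.     0.9 ]
0.4735,0.0025,0.159 -> [0.  0.  9.1]
0.4826,-0.0017,0.159 -> [ 0.29  0.96 -0.  ]
0.4859,-0.0160,0.159 -> [-0.84  1.2  -0.  ]
0.4914,-0.0296,0.159 -> [-0.65  1.32 -0.  ]
0.4988,-0.0423,0.159 -> [-0.45  1.4  -0.  ]
0.5081,-0.0537,0.159 -> [-0.23  1.45 -0.  ]
0.5189,-0.0636,0.159 -> [-0.02  1.47 -0.  ]
0.5311,-0.0717,0.159 -> [ 0.21  1.45 -0.  ]
0.5444,-0.0780,0.159 -> [ 0.42  1.41 -0.  ]
0.5585,-0.0822,0.159 -> [ 0.63  1.33 -0.  ]
0.5730,-0.0842,0.159 -> [ 0.82  1.21 -0.  ]
0.5828,-0.0844,0.159 -> [ 0.64  0.74 -0.  ]
```

```bash
python3 -m creep '[{"fingers":0,"dp":[-0.2,-4,0],"delta_rot":[0,0,0]},{"fingers":0,"dp":[-0.2,-4,0],"delta_rot":[0,0,0]},{"fingers":0,"dp":[-0.2,-4,0],"delta_rot":[0,0,0]},{"fingers":0,"dp":[-0.3,-4,0],"delta_rot":[0,0,0]},{"fingers":0,"dp":[0,0,2],"delta_rot":[0,0,0]},{"fingers":0,"dp":[0,0,4],"delta_rot":[0,0,0]},{"fingers":0,"dp":[0,0,4],"delta_rot":[0,0,0]},{"fingers":0,"dp":[0,0,0],"delta_rot":[0,0,0]},{"fingers":0,"dp":[0,0,0],"delta_rot":[0,0,0]}]'|tail -5; python3 plan.py .84 0.4735,0.0025,0.159 0.4826,-0.0017,0.159
python3 - <<'E'
from h import *
im=viewer.camera('wrist');W=cal('wrist');cv2.imwrite('pics/w3.png',im[100:384,120:400])
print(proj(W,[[.4975,-.019,.181],[.4975,-.019,.155],arm.sense()["position"]]).round(1))
print([b[:3] for b in blobs(red(im),20)])
E
```

```text
time: 7.3
position: [0.4752, 0.0027, 0.1605]
eef_rot: [3.141, 0.0, 0.839]
ft_force: [-0.0, 0.7, 0.5]
grip_width: -0.0001
now [0.4752 0.0027 0.1605] [3.141 0.    0.839] w -0.0001 q1,q6 0.42 1.99 t 7.3 F [-0.   0.7  0.5]
tool rz total -0.001
0.4735,0.0025,0.159 -> [-0.13 -0.11  0.15]
0.4826,-0.0017,0.159 -> [ 0.29  0.96 -0.  ]
[[315.5 253.5]
 [306.9 230.9]
 [251.6 232.9]]
[(np.int32(1320), array([317.2, 241.5]), [298, 217, 40, 49])]
```

View pics/w3.png

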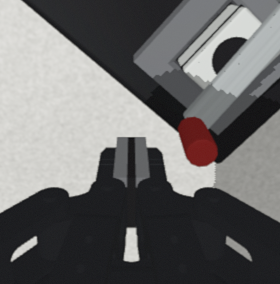

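The fingers are beside the knob, which is at (317,241). The tip is at (252,233), so I'll push.

```bash
python3 -m creep '[{"fingers":0,"dp":[0.2,1,0.1],"delta_rot":[0,0,0]},{"fingers":0,"dp":[-0.85,1.2,0],"delta_rot":[0,0,0]},{"fingers":0,"dp":[-0.65,1.3,0],"delta_rot":[0,0,0]},{"fingers":0,"dp":[-0.45,1.4,0],"delta_rot":[0,0,0]},{"fingers":0,"dp":[-0.25,1.45,0],"delta_rot":[0,0,0]},{"fingers":0,"dp":[0,0,0],"delta_rot":[0,0,0]}]'|tail -5
python3 - <<'E'
from h import *
im=viewer.camera('wrist');W=cal('wrist');cv2.imwrite('pics/w4.png',im[100:384,120:400])
for b in blobs(red(im),20): print(b[:3],ray(W,[b[1]],.168))
E
python3 plan.py .84 0.5189,-0.0636,0.159
```

```text
time: 8.1
position: [0.5096, -0.0567, 0.1595]
eef_rot: [3.14, 0.0, 0.837]
ft_force: [-1.4, -0.8, 8.3]
grip_width: 0.0002
(np.int32(859), array([273.6, 232.4]), [257, 214, 32, 45]) [[ 0.52059366 -0.06089126]]
now [ 0.5094 -0.0565  0.1596] [ 3.14  -0.     0.837] w -0.0001 q1,q6 0.27 2.13 t 8.15 F [-1.4 -2.2  8.1]
tool rz total -0.003
0.5189,-0.0636,0.159 -> [0.1  1.18 0.06]
```

```bash
python3 -m creep '[{"fingers":0,"dp":[0.1,1.2,-0.2],"delta_rot":[0,0,0]},{"fingers":0,"dp":[0.2,1.45,0],"delta_rot":[0,0,0]},{"fingers":0,"dp":[0.4,1.4,0],"delta_rot":[0,0,0]},{"fingers":0,"dp":[0.65,1.35,0],"delta_rot":[0,0,0]},{"fingers":0,"dp":[0.8,1.2,0],"delta_rot":[0,0,0]},{"fingers":0,"dp":[0.75,0.9,0],"delta_rot":[0,0,0]},{"fingers":0,"dp":[0,0,0],"delta_rot":[0,0,0]},{"fingers":0,"dp":[0,0,0],"delta_rot":[0,0,0]}]'|tail -5
python3 - <<'E'
from h import *
im=viewer.camera('wrist');W=cal('wrist');cv2.imwrite('pics/w5.png',im)
for b in blobs(red(im),20): print(b[:3],ray(W,[b[1]],.168))
E
python3 plan.py .84
```

```text
time: 9.15
position: [0.5833, -0.083, 0.1605]
eef_rot: [-3.141, 0.0, 0.838]
ft_force: [0.2, -0.0, 0.1]
grip_width: -0.0
(np.int32(1150), array([140.9, 284.5]), [120, 262, 42, 48]) [[ 0.52016986 -0.06295707]]
now [ 0.5833 -0.083   0.1606] [-3.141  0.     0.838] w 0.0001 q1,q6 0.19 2.22 t 9.2 F [ 0.3  0.3 -0.2]
tool rz total -0.002
```

```bash
python3 -c "
from h import *
a=cv2.imread('pics/w4.png');b=cv2.imread('pics/w5.png')
c=np.zeros((568,792,3),'u1');c[:,:560][:]=cv2.resize(a,None,fx=2,fy=2);c[:,560:]=cv2.resize(b[60:384,60:282],(232,340))[0:1,:1]*0;c[:338,560:]=cv2.resize(b[60:384,60:282],(232,338));cv2.imwrite('pics/c5.png',c)"
```

```text
(no output)
```

View pics/c5.png

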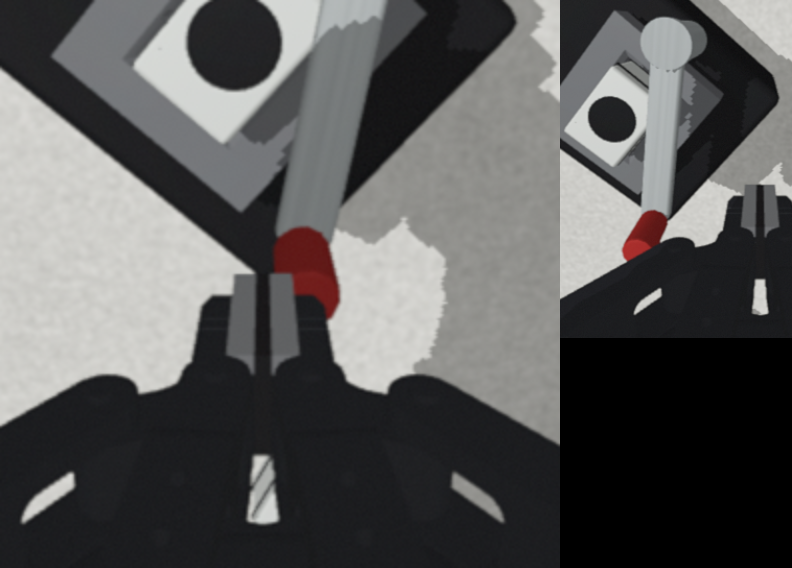

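```bash
W=$(python3 -c "
import numpy as np
yaw=1.1;ty=np.array([np.sin(yaw),-np.cos(yaw)])
def P(f,o,z):
  a=np.pi+.106+f;print('%.4f,%.4f,%.3f'%(.5965+.098*np.cos(a)-o*ty[0],-.0018+.098*np.sin(a)-o*ty[1],z))
P(.55,.03,.22);P(.55,.03,.162)
for f in(.6,.75,.9,1.05,1.2,1.35,1.5):P(f,.018,.162)")
python3 plan.py 1.1 $W
```

```text
now [ 0.5833 -0.083   0.1606] [-3.141  0.     0.838] w 0.0001 q1,q6 0.19 2.22 t 9.2 F [ 0.3  0.3 -0.2]
tool rz total -0.262
0.4921,-0.0480,0.220 -> [-1.01 -9.71 -5.94]
0.4921,-0.0480,0.162 -> [0.  0.  5.8]
0.5059,-0.0572,0.162 -> [-0.19  1.65 -0.  ]
0.5162,-0.0676,0.162 -> [-0.46  1.39 -0.  ]
0.5280,-0.0764,0.162 -> [-0.25  1.45 -0.  ]
0.5410,-0.0833,0.162 -> [-0.03  1.47 -0.  ]
0.5548,-0.0882,0.162 -> [ 0.19  1.45 -0.  ]
0.5692,-0.0910,0.162 -> [ 0.4   1.41 -0.  ]
0.5839,-0.0916,0.162 -> [ 0.61  1.34 -0.  ]
```

```bash
python3 -m creep '[{"fingers":0,"dp":[0,0,-3],"delta_rot":[0,0,0]},{"fingers":0,"dp":[0,0,-3],"delta_rot":[0,0,0]},{"fingers":0,"dp":[0,0,0],"delta_rot":[0,0,-0.131]},{"fingers":0,"dp":[0,0,0],"delta_rot":[0,0,-0.131]},{"fingers":0,"dp":[-0.3,-3.2,0],"delta_rot":[0,0,0]},{"fingers":0,"dp":[-0.4,-3.3,0],"delta_rot":[0,0,0]},{"fingers":0,"dp":[-0.3,-3.2,0],"delta_rot":[0,0,0]},{"fingers":0,"dp":[0,0,3],"delta_rot":[0,0,0]},{"fingers":0,"dp":[0,0,2.8],"delta_rot":[0,0,0]},{"fingers":0,"dp":[0,0,0],"delta_rot":[0,0,0]},{"fingers":0,"dp":[0,0,0],"delta_rot":[0,0,0]}]'|tail -5
python3 - <<'E'
from h import *
im=viewer.camera('wrist');W=cal('wrist');cv2.imwrite('pics/w6.png',im[100:384,120:400])
for b in blobs(red(im),20): print(b[:3],ray(W,[b[1]],.168))
E
python3 plan.py 1.1 0.4921,-0.0480,0.162 0.5059,-0.0572,0.162
```

```text
time: 10.58
position: [0.4932, -0.0481, 0.1638]
eef_rot: [3.14, -0.0, 1.101]
ft_force: [-0.3, -0.3, -0.1]
grip_width: -0.0004
(np.int32(1201), array([311.1, 241.5]), [294, 218, 36, 47]) [[ 0.52014059 -0.06510378]]
now [ 0.4935 -0.048   0.164 ] [ 3.140e+00 -1.000e-03  1.101e+00] w -0.0002 q1,q6 0.3 2.37 t 10.625 F [ 0.3 -0.8  0.2]
tool rz total 0.001
0.4921,-0.0480,0.162 -> [-0.06 -0.12  0.2 ]
0.5059,-0.0572,0.162 -> [-0.19  1.65 -0.  ]
```

View pics/w6.png

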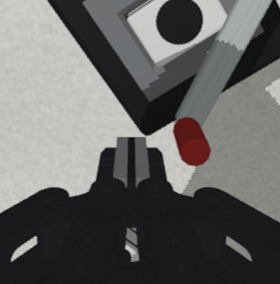

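```bash
python3 -m creep '[{"fingers":0,"dp":[-0.2,1.5,0.1],"delta_rot":[0,0,0]},{"fingers":0,"dp":[-0.4,1.4,0],"delta_rot":[0,0,0]},{"fingers":0,"dp":[-0.2,1.45,0],"delta_rot":[0,0,0]},{"fingers":0,"dp":[0,1.45,0],"delta_rot":[0,0,0]},{"fingers":0,"dp":[0.2,1.45,0],"delta_rot":[0,0,0]},{"fingers":0,"dp":[0,0,0],"delta_rot":[0,0,0]}]'|tail -5
python3 - <<'E'
from h import *
im=viewer.camera('wrist');W=cal('wrist');cv2.imwrite('pics/w7.png',im[100:384,120:400])
p=arm.sense()["position"][:2]
for b in blobs(red(im),20):
    k=ray(W,[b[1]],.168)[0];d=k-p;print(b[:3],k,"rel",d@[.454,.891],d@[.891,-.454],"phi",np.arctan2(-(k[1]+.0018),-(k[0]-.5965))-.106)
E
python3 plan.py 1.1 0.5692,-0.0910,0.162  0.5839,-0.0916,0.162
```

```text
time: 11.38
position: [0.5555, -0.0868, 0.1611]
eef_rot: [-3.141, 0.001, 1.099]
ft_force: [-0.8, 0.6, -0.4]
grip_width: 0.0004
(np.int32(1294), array([169.5, 233. ]), [150, 209, 40, 48]) [ 0.51829716 -0.06424859] rel 0.0032571549872199845 -0.04269373590667858 phi 0.5678539272841765
now [ 0.5549 -0.0865  0.1611] [-3.141  0.     1.1  ] w 0.0001 q1,q6 0.19 2.48 t 11.425 F [-0.4  0.3  0.5]
tool rz total -0.0
0.5692,-0.0910,0.162 -> [ 0.25  1.48 -0.09]
0.5839,-0.0916,0.162 -> [ 0.61  1.34 -0.  ]
```

The finger went over the knob without moving it. The bar is as wide as the knob, so I'll push lower, at bar height (z≈0.150).

```bash
python3 -m creep '[{"fingers":0,"dp":[0,0,-3],"delta_rot":[0,0,0]},{"fingers":0,"dp":[0,0,-3],"delta_rot":[0,0,0]},{"fingers":0,"dp":[0.2,-3.7,0],"delta_rot":[0,0,0]},{"fingers":0,"dp":[0.3,-3.7,0],"delta_rot":[0,0,0]},{"fingers":0,"dp":[0,0,3],"delta_rot":[0,0,0]},{"fingers":0,"dp":[0,0,3],"delta_rot":[0,0,0]},{"fingers":0,"dp":[0,0,1.2],"delta_rot":[0,0,0]},{"fingers":0,"dp":[0,0,0],"delta_rot":[0,0,0]},{"fingers":0,"dp":[0,0,0],"delta_rot":[0,0,0]}]'|tail -5
python3 plan.py 1.1 0.4921,-0.0480,0.150 0.5059,-0.0572,0.150
python3 -m creep '[{"fingers":0,"dp":[-0.2,1.4,0],"delta_rot":[0,0,0]},{"fingers":0,"dp":[-0.4,1,0],"delta_rot":[0,0,0]},{"fingers":0,"dp":[0,0,0],"delta_rot":[0,0,0]}]'|tail -5
python3 - <<'E'
from h import *
im=viewer.camera('wrist');W=cal('wrist');cv2.imwrite('pics/w8.png',im[100:384,120:400])
sd=viewer.camera('side');cv2.imwrite('pics/s8.png',cv2.resize(sd[150:250,190:310],None,fx=4,fy=4,interpolation=cv2.INTER_CUBIC))
p=arm.sense()["position"][:2]
for b in blobs(red(im),20):
    k=ray(W,[b[1]],.168)[0];d=k-p;print(b[:3],k,"rel",d@[.454,.891],d@[.891,-.454],"phi",np.arctan2(-(k[1]+.0018),-(k[0]-.5965))-.106)
E
```

```text
time: 12.55
position: [0.4916, -0.0483, 0.1506]
eef_rot: [3.14, -0.001, 1.1]
ft_force: [-0.4, 0.9, 0.6]
grip_width: 0.0003
now [ 0.4916 -0.0483  0.1506] [ 3.14e+00 -1.00e-03  1.10e+00] w 0.0003 q1,q6 0.3 2.37 t 12.55 F [-0.4  0.9  0.6]
tool rz total 0.0
0.4921,-0.0480,0.150 -> [0.05 0.03 0.06]
0.5059,-0.0572,0.150 -> [-0.19  1.65 -0.  ]
time: 12.92
position: [0.5102, -0.0653, 0.1496]
eef_rot: [3.142, 0.0, 1.099]
ft_force: [-0.1, 0.0, 1.1]
grip_width: -0.0002
(np.int32(1430), array([296.5, 249.9]), [280, 223, 36, 53]) [ 0.52902023 -0.07527797] rel -0.0003763198147581772 0.02210437626073888 phi 0.7219256656757901
```

View pics/s8.png

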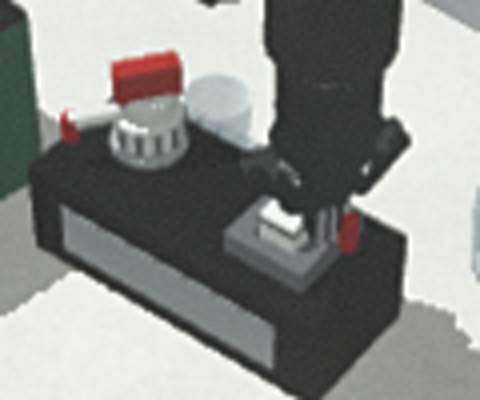

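Contact is good now and the lever is at about 0.72 rad. I'll continue the arc.

```bash
python3 -m creep '[{"fingers":0,"dp":[-0.35,1.4,0],"delta_rot":[0,0,0]},{"fingers":0,"dp":[-0.15,1.45,0],"delta_rot":[0,0,0]},{"fingers":0,"dp":[0.05,1.45,0],"delta_rot":[0,0,0]},{"fingers":0,"dp":[0.3,1.45,0],"delta_rot":[0,0,0]},{"fingers":0,"dp":[0.5,1.4,0],"delta_rot":[0,0,0]},{"fingers":0,"dp":[0,0,0],"delta_rot":[0,0,0]}]'|tail -5
python3 - <<'E'
from h import *
im=viewer.camera('wrist');W=cal('wrist');cv2.imwrite('pics/w9.png',im)
p=arm.sense()["position"][:2]
for b in blobs(red(im),20):
    k=ray(W,[b[1]],.168)[0];d=k-p;print(b[:3],k,"rel",d@[.454,.891],d@[.891,-.454],"phi",np.arctan2(-(k[1]+.0018),-(k[0]-.5965))-.106)
E
```

```text
time: 13.78
position: [0.5759, -0.0939, 0.1491]
eef_rot: [-3.141, 0.0, 1.1]
ft_force: [0.3, 0.1, -0.4]
grip_width: -0.0
(np.int32(1437), array([298.4, 244. ]), [280, 217, 39, 53]) [ 0.59663086 -0.10133016] rel 0.0030452695815045235 0.022524837490242446 phi 1.4661111198258723
```

```bash
python3 -m creep '[{"fingers":0,"dp":[0,-1.5,0],"delta_rot":[0,0,0]},{"fingers":0,"dp":[0,0,-3.5],"delta_rot":[0,0,0]},{"fingers":0,"dp":[0,0,-4.5],"delta_rot":[0,0,0]},{"fingers":5,"dp":[0,0,-1],"delta_rot":[0,0,0.166]},{"fingers":5,"dp":[0,0,0],"delta_rot":[0,0,0.166]},{"fingers":5,"dp":[0,0,0],"delta_rot":[0,0,0.166]},{"fingers":5,"dp":[0,0,0],"delta_rot":[0,0,0.166]},{"fingers":5,"dp":[0,0,0],"delta_rot":[0,0,0.166]},{"fingers":5,"dp":[0,0,0],"delta_rot":[0,0,0.166]},{"fingers":5,"dp":[-1.5,-2.5,0],"delta_rot":[0,0,0]},{"fingers":5,"dp":[-1.5,-2.5,0],"delta_rot":[0,0,0]},{"fingers":5,"dp":[-0.5,-2.8,0],"delta_rot":[0,0,0]},{"fingers":5,"dp":[0,0,0],"delta_rot":[0,0,0]},{"fingers":5,"dp":[0,0,0],"delta_rot":[0,0,0]}]'|tail -5
python3 plan.py .106 .5395,-.0086,.24 .5395,-.0086,.125
python3 - <<'E'
from h import *
W=cal('wrist');im=viewer.camera('wrist');cv2.imwrite('pics/w10.png',im)
print(proj(W,[[.5395,-.0086,.142],[.5395,-.0086,.12]]).round(0))
E
```

```text
time: 15.58
position: [0.518, -0.0129, 0.2399]
eef_rot: [-3.141, -0.001, 0.105]
ft_force: [-1.6, -0.2, -0.3]
grip_width: 0.0499
now [ 0.518  -0.0129  0.2399] [-3.141e+00 -1.000e-03  1.050e-01] w 0.0499 q1,q6 0.35 1.32 t 15.575 F [-1.6 -0.2 -0.3]
tool rz total -0.001
.5395,-.0086,.24 -> [ 2.18 -0.2  -0.01]
.5395,-.0086,.125 -> [ 0.   0.  11.5]
[[248. 156.]
 [249. 150.]]
```

View pics/w10.png

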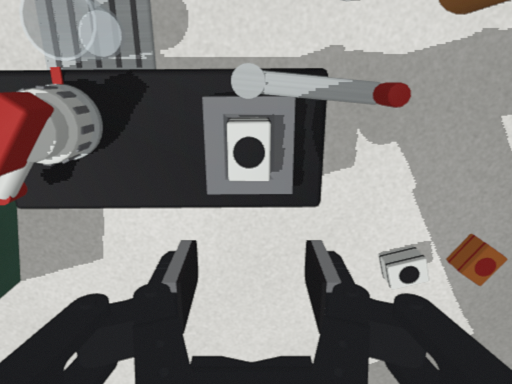

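The wrist view shows the lever open (knob at (395,95)), empty0's disc at (249,152), empty1's at (409,274) and full's at (485,267).

```bash
cat > disc.py <<'E'
from h import *
def discs(im,box,dark=True):
    x0,y0,x1,y1=box;c=im[y0:y1,x0:x1];m=(c.max(2)<60) if dark else red(c)
    return [(b[0],b[1]+[x0,y0],cv2.fitEllipse(cv2.convexHull(np.argwhere(b[3])[:,::-1].astype(np.float32)))[0]) for b in blobs(m,60)]
def quad(im,box,thr=150,z=.142,cb=None):
    x0,y0,x1,y1=box;c=im[y0:y1,x0:x1];m=c.min(2)>thr
    b=max(blobs(m,50),key=lambda b:b[0]);p=np.argwhere(b[3])[:,::-1]+[x0,y0];return b[0],rect(ray(cb,p,z))
E
python3 - <<'E'
from disc import *
W=cal('wrist');im=cv2.imread('pics/w10.png')
print([ (d[0],d[1],ray(W,d[1],.142)) for d in discs(im,(225,120,275,185))])
print("white",quad(im,(215,110,285,192),170,.142,W))
c=im[60:215,0:335]; 
# grey socket block at z .12
g=im[90:200,195:300];m=(g.min(2)>60)|(g.max(2)>60);p=np.argwhere(max(blobs(m,50),key=lambda b:b[0])[3])[:,::-1]+[195,90]
print("block",rect(ray(W,p,.12)))
E
python3 -m creep '[{"fingers":5,"dp":[1.1,-0.1,3],"delta_rot":[0,0,0]},{"fingers":5,"dp":[1.1,-0.1,3],"delta_rot":[0,0,0]},{"fingers":5,"dp":[0,0,0],"delta_rot":[0,0,0]},{"fingers":5,"dp":[0,0,0],"delta_rot":[0,0,0]}]'|tail -5
```

```text
[(np.int32(716), array([248.6, 152. ]), array([[ 0.54258318, -0.00885248]]))]
white (np.int32(1619), (array([ 0.542724  , -0.00844025]), array([0.04679044, 0.03325319]), np.float64(0.10329675324782478)))
block (array([ 0.54485583, -0.00986699]), array([0.08957528, 0.08027334]), np.float64(0.10332618950024856))
time: 16.12
position: [0.5405, -0.0093, 0.1805]
eef_rot: [3.141, -0.0, 0.104]
ft_force: [0.0, 0.8, -0.3]
grip_width: 0.0501
```

```bash
python3 -m creep '[{"fingers":5,"dp":[0.15,-0.05,2],"delta_rot":[0,0,0]},{"fingers":5,"dp":[0,0,2],"delta_rot":[0,0,0]},{"fingers":5,"dp":[0,0,1.5],"delta_rot":[0,0,0]},{"fingers":5,"dp":[0,0,0],"delta_rot":[0,0,0]}]'|tail -5
python3 -m creep '[{"fingers":5,"dp":[0,0,0.4],"delta_rot":[0,0,0]},{"fingers":5,"dp":[0,0,0.0],"delta_rot":[0,0,0]}]'|tail -4
python3 -m creep '[{"fingers":5,"dp":[0,0,0.4],"delta_rot":[0,0,0]},{"fingers":5,"dp":[0,0,0.0],"delta_rot":[0,0,0]}]'|tail -4
python3 - <<'E'
from h import *
im=viewer.camera('wrist');cv2.imwrite('pics/w11.png',im)
E
```

```text
time: 16.62
position: [0.5413, -0.0084, 0.1245]
eef_rot: [3.141, 0.001, 0.104]
ft_force: [0.0, 0.5, 1.0]
grip_width: 0.05
position: [0.5419, -0.0081, 0.121]
eef_rot: [-3.141, -0.001, 0.104]
ft_force: [-0.2, -0.3, -0.3]
grip_width: 0.0501
position: [0.5415, -0.0082, 0.1164]
eef_rot: [3.142, 0.0, 0.104]
ft_force: [-0.5, -0.1, -0.5]
grip_width: 0.0499
```

View pics/w11.png

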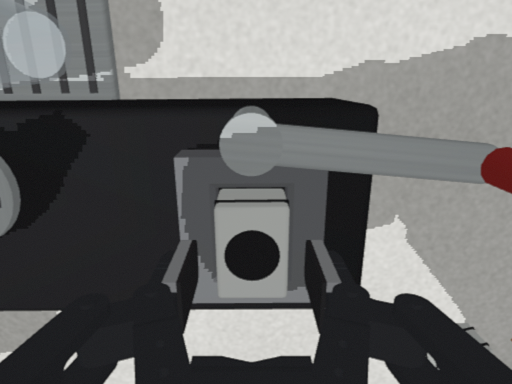

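The cartridge is centred between the jaws (disc at (252,255)), so I'll grip.

```bash
python3 -m creep '[{"fingers":5,"dp":[0,0,0.2],"delta_rot":[0,0,0]},{"fingers":2.5,"dp":[0,0,0],"delta_rot":[0,0,0]},{"fingers":2.5,"dp":[0,0,0],"delta_rot":[0,0,0]},{"fingers":2.5,"dp":[0,0,0],"delta_rot":[0,0,0]},{"fingers":2.5,"dp":[0,0,0],"delta_rot":[0,0,0]}]'|tail -4
python3 -m creep '[{"fingers":2.5,"dp":[0,0,-1],"delta_rot":[0,0,0]},{"fingers":2.5,"dp":[0,0,-1.5],"delta_rot":[0,0,0]},{"fingers":2.5,"dp":[0,0,-4],"delta_rot":[0,0,0]},{"fingers":2.5,"dp":[0,0,-5],"delta_rot":[0,0,0]},{"fingers":2.5,"dp":[0,0,-5],"delta_rot":[0,0,0]},{"fingers":2.5,"dp":[0,0,-4],"delta_rot":[0,0,0]},{"fingers":2.5,"dp":[0,0,0],"delta_rot":[0,0,0]},{"fingers":2.5,"dp":[0,0,0],"delta_rot":[0,0,0]}]'|tail -4
python3 plan.py -.054 .4575,.3675,.33 .4575,.3675,.21
python3 - <<'E'
from h import *
im=viewer.camera('wrist');cv2.imwrite('pics/w12.png',im)
s=cv2.cvtColor(im,cv2.COLOR_BGR2GRAY);print(s[230:300:10,215:300:8])
E
```

```text
position: [0.5419, -0.0082, 0.1148]
eef_rot: [3.142, -0.001, 0.104]
ft_force: [0.0, -0.1, 3.3]
grip_width: 0.0314
position: [0.5412, -0.0081, 0.3197]
eef_rot: [-3.141, -0.0, 0.104]
ft_force: [-0.0, 0.1, -1.5]
grip_width: 0.0315
now [ 0.5412 -0.0081  0.3197] [-3.141 -0.     0.104] w 0.0315 q1,q6 0.35 1.33 t 18.8 F [-0.   0.1 -1.5]
tool rz total 0.158
.4575,.3675,.33 -> [-10.39 -37.06  -1.03]
.4575,.3675,.21 -> [ 0. -0. 12.]
[[146 153 152 153 153 154 152 152 152 147 208]
 [ 34 152  27  21  22  21  23  36 152  34 100]
 [ 27 138  21  23  21  21  20  23 150  28 100]
 [ 21 100  21  21  20  20  22  21 124  22  76]
 [ 22 152  21  21  21  22  21  24 151  21  23]
 [ 23 151 151 115  19  21 106 151 151  23  28]
 [ 55 152 151 151 151 151 151 151 152  42  30]]
```

Gripped (width 31.5 mm) and lifted clear. Now to the bin.

```bash
python3 -m creep '[{"fingers":2.5,"dp":[0,0,0],"delta_rot":[0,0,0.158]},{"fingers":2.5,"dp":[-1.15,-4.1,0],"delta_rot":[0,0,0]},{"fingers":2.5,"dp":[-1.15,-4.1,0],"delta_rot":[0,0,0]},{"fingers":2.5,"dp":[-1.15,-4.1,0],"delta_rot":[0,0,0]},{"fingers":2.5,"dp":[-1.15,-4.1,0],"delta_rot":[0,0,0]},{"fingers":2.5,"dp":[-1.15,-4.1,0],"delta_rot":[0,0,0]},{"fingers":2.5,"dp":[-1.15,-4.1,0],"delta_rot":[0,0,0]},{"fingers":2.5,"dp":[-1.15,-4.1,0],"delta_rot":[0,0,0]},{"fingers":2.5,"dp":[-1.15,-4.1,0],"delta_rot":[0,0,0]},{"fingers":2.5,"dp":[-1.2,-4.2,0],"delta_rot":[0,0,0]},{"fingers":2.5,"dp":[0,0,2],"delta_rot":[0,0,0]},{"fingers":2.5,"dp":[0,0,0],"delta_rot":[0,0,0]},{"fingers":2.5,"dp":[0,0,0],"delta_rot":[0,0,0]}]'|tail -4
python3 plan.py -.054 .4575,.3675,.21 .4575,.3675,.138
python3 - <<'E'
from h import *
im=viewer.camera('wrist');W=cal("wrist");cv2.imwrite('pics/w13.png',im)
g=cv2.cvtColor(im,cv2.COLOR_BGR2GRAY)
print(proj(W,[[.4618,.3675,.19]]))
m=(g>90)&(g<200);m[225:]=False
print([b[:3] for b in blobs(m,800)])
E
```

```text
position: [0.4579, 0.3664, 0.2997]
eef_rot: [3.141, 0.0, -0.054]
ft_force: [-0.4, -0.1, -0.4]
grip_width: 0.0317
now [0.4579 0.3664 0.2997] [ 3.141  0.    -0.054] w 0.0317 q1,q6 1.01 0.51 t 20.475 F [-0.4 -0.1 -0.4]
tool rz total -0.0
.4575,.3675,.21 -> [-0.04 -0.11  8.97]
.4575,.3675,.138 -> [ 0.  -0.   7.2]
[[249.36839372 173.61335568]]
[(np.int32(16055), array([ 37. , 122.7]), [0, 0, 97, 225]), (np.int32(7247), array([297.3,  66.5]), [137, 0, 254, 225]), (np.int32(1634), array([438.3,   7.7]), [392, 0, 120, 25]), (np.int32(3690), array([451.5,  65.7]), [419, 25, 75, 106]), (np.int32(16823), array([249.4, 164.7]), [172, 108, 156, 117]), (np.int32(5826), array([426.5, 166.8]), [350, 127, 162, 98])]
```

View pics/w13.png

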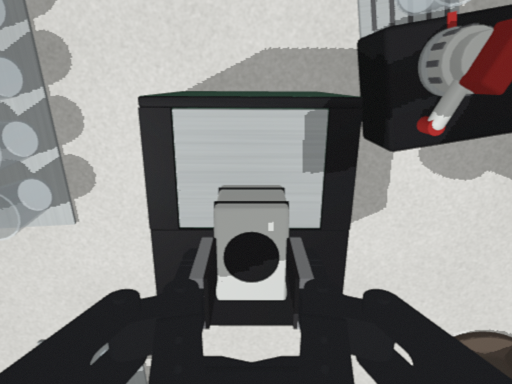

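The flap (cols 172-328, rows 108-228) lies squarely under the held cartridge. I'll press it through.

```bash
python3 -m creep '[{"fingers":2.5,"dp":[0.3,-0.1,4],"delta_rot":[0,0,0]},{"fingers":2.5,"dp":[0,0,4],"delta_rot":[0,0,0]},{"fingers":2.5,"dp":[0,0,2],"delta_rot":[0,0,0]},{"fingers":2.5,"dp":[0,0,2],"delta_rot":[0,0,0]},{"fingers":2.5,"dp":[0,0,2],"delta_rot":[0,0,0]},{"fingers":2.5,"dp":[0,0,2],"delta_rot":[0,0,0]},{"fingers":2.5,"dp":[0,0,0],"delta_rot":[0,0,0]}]'|tail -4
python3 -m creep '[{"fingers":5.5,"dp":[0,0,0],"delta_rot":[0,0,0]},{"fingers":5.5,"dp":[0,0,0],"delta_rot":[0,0,0]},{"fingers":5.5,"dp":[0,0,0],"delta_rot":[0,0,0]},{"fingers":5.5,"dp":[0,0,0],"delta_rot":[0,0,0]}]'|tail -4
python3 - <<'E'
from h import *
cv2.imwrite('pics/w14.png',viewer.camera('wrist'))
E
```

```text
position: [0.4603, 0.3667, 0.139]
eef_rot: [3.14, 0.001, -0.055]
ft_force: [-1.7, 0.2, 0.8]
grip_width: 0.0319
position: [0.4611, 0.368, 0.1402]
eef_rot: [-3.141, -0.001, -0.054]
ft_force: [1.4, 1.3, 1.4]
grip_width: 0.0553
```

View pics/w14.png

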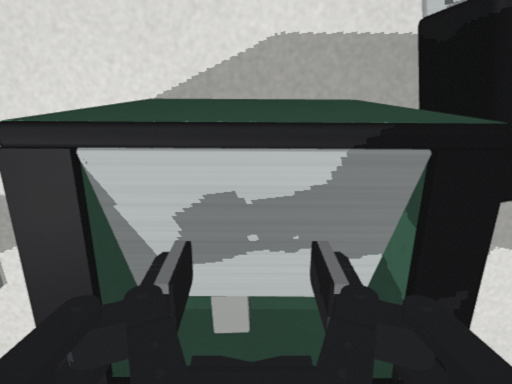

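The cartridge has dropped in: it's visible below the open flap at (230,313) and the fingers are empty. I'll withdraw and go to the full one.

```bash
python3 -m creep '[{"fingers":5.5,"dp":[0,0,-3],"delta_rot":[0,0,0]},{"fingers":5.5,"dp":[0,0,-5],"delta_rot":[0,0,0]},{"fingers":5.5,"dp":[0,0,-5],"delta_rot":[0,0,0]},{"fingers":5.5,"dp":[0,0,-4],"delta_rot":[0,0,0.13]},{"fingers":5.5,"dp":[0,0,0],"delta_rot":[0,0,0.13]},{"fingers":5.5,"dp":[0,0,0],"delta_rot":[0,0,0.13]},{"fingers":5.5,"dp":[0,0,0],"delta_rot":[0,0,0]}]'|tail -4
python3 plan.py -.444 .38,-.27,.31
python3 - <<'E'
from h import *
T=cal("top");im=viewer.camera("top")
for b in blobs(red(im),8): print(b[:3],ray(T,[b[1]],.038))
print([b[:3] for b in blobs(orange(im),20)])
S=viewer.camera("side");print([b[:3] for b in blobs(red(S),8)][:4])
E
```

```text
position: [0.4605, 0.3674, 0.3093]
eef_rot: [3.141, 0.0, -0.443]
ft_force: [0.6, 1.7, -0.8]
grip_width: 0.0551
now [0.4605 0.3674 0.3093] [ 3.141  0.    -0.443] w 0.0551 q1,q6 1.0 0.12 t 22.825 F [ 0.6  1.7 -0.8]
tool rz total 0.001
.38,-.27,.31 -> [20.11 61.02 -0.07]
(np.int32(110), array([348.6, 114.6]), [342, 109, 13, 12]) [[ 0.77542742 -0.26166279]]
(np.int32(32), array([299.4, 169.3]), [297, 166, 6, 7]) [[ 0.62471021 -0.11853984]]
(np.int32(9), array([175.6, 223.1]), [173, 221, 6, 4]) [[0.48897074 0.21254135]]
(np.int32(68), array([393.3, 263.4]), [389, 259, 9, 10]) [[ 0.37019798 -0.35019665]]
[]
[(np.int32(49), array([354.1, 192.3]), [350, 189, 9, 8]), (np.int32(9), array([298., 198.]), [297, 197, 3, 3]), (np.int32(99), array([496.1, 274.2]), [491, 269, 12, 12]), (np.int32(129), array([485.1, 290.2]), [479, 284, 14, 13])]
```

The full was knocked to (0.370,-0.350), so I'm heading there.

```bash
python3 -m creep '[{"fingers":5.5,"dp":[2.35,4.65,0],"delta_rot":[0,0,0]},{"fingers":5.5,"dp":[2.35,4.65,0],"delta_rot":[0,0,0]},{"fingers":5.5,"dp":[2.35,4.65,0],"delta_rot":[0,0,0]},{"fingers":5.5,"dp":[2.35,4.65,0],"delta_rot":[0,0,0]},{"fingers":5.5,"dp":[2.35,4.65,0],"delta_rot":[0,0,0]},{"fingers":5.5,"dp":[2.35,4.65,0],"delta_rot":[0,0,0]},{"fingers":5.5,"dp":[2.35,4.65,0],"delta_rot":[0,0,0]},{"fingers":5.5,"dp":[2.35,4.65,0],"delta_rot":[0,0,0]},{"fingers":5.5,"dp":[-0.2,4.9,0],"delta_rot":[0,0,0]},{"fingers":5.5,"dp":[-0.2,4.9,0],"delta_rot":[0,0,0]},{"fingers":5.5,"dp":[-0.2,4.9,0],"delta_rot":[0,0,0]},{"fingers":5.5,"dp":[-0.2,4.9,0],"delta_rot":[0,0,0]},{"fingers":5.5,"dp":[-0.2,4.9,0],"delta_rot":[0,0,0]},{"fingers":5.5,"dp":[-0.2,4.9,0],"delta_rot":[0,0,0]},{"fingers":5.5,"dp":[0,0,6],"delta_rot":[0,0,0]},{"fingers":5.5,"dp":[0,0,0],"delta_rot":[0,0,0]},{"fingers":5.5,"dp":[0,0,0],"delta_rot":[0,0,0]}]'|tail -4
python3 - <<'E'
from h import *
W=cal("wrist");im=viewer.camera("wrist");cv2.imwrite("pics/w15.png",im)
h=cv2.cvtColor(im,cv2.COLOR_BGR2HSV)
print(proj(W,[[.37,-.35,.038]]))
R=[b for b in blobs(red(im),60)]
for b in R: print(b[:3],ray(W,[b[1]],.038))
m=(orange(im)|red(im))
for b in blobs(m,300):
    v=h[...,2][b[3]];print("orange",b[:3],np.percentile(v,[10,30,50,70,90]))
    for t in(0,150,180,210):
        k=b[3]&((h[...,2]>t)|red(im));ys,xs=np.nonzero(k);print(t,rect(ray(W,np.c_[xs,ys],.038)))
g=im.min(2)>130
T=cal("top");t=viewer.camera("top");print([(b[:3],ray(T,[b[1]],.038)) for b in blobs(red(t),8)][-1])
E
```

```text
position: [0.3346, -0.3099, 0.2515]
eef_rot: [3.141, -0.001, -0.442]
ft_force: [0.3, 0.4, 1.0]
grip_width: 0.0554
[[269.55998274 109.94917713]]
(np.int32(417), array([269.8, 108. ]), [259, 97, 23, 23]) [[ 0.37179725 -0.3511068 ]]
orange (np.int32(1274), array([269.6, 107.4]), [255, 86, 31, 44]) [130. 131. 151. 154. 155.]
0 (array([ 0.37193024, -0.35091565]), array([0.04617834, 0.03277271]), np.float64(-0.4697649715331646))
150 (array([ 0.37171848, -0.35050421]), array([0.0446636 , 0.03054177]), np.float64(-0.47837357317781853))
180 (array([ 0.37159586, -0.3512637 ]), array([0.02432241, 0.0236441 ]), np.float64(1.1277420620468996))
210 (array([ 0.37159586, -0.3512637 ]), array([0.02432241, 0.0236441 ]), np.float64(1.1277420620468996))
((np.int32(13), array([175.4, 223.2]), [173, 221, 7, 5]), array([[0.48872313, 0.2130617 ]]))
```

```bash
python3 plan.py -.472 .3718,-.351,.10 .3718,-.351,.0115
```

```text
now [ 0.3353 -0.3097  0.2519] [ 3.141e+00 -3.000e-03 -4.420e-01] w 0.0551 q1,q6 -0.31 1.44 t 25.15 F [0.1 0.1 0.1]
tool rz total 0.03
.3718,-.351,.10 -> [ 5.13  2.02 15.19]
.3718,-.351,.0115 -> [ 0.   -0.    8.85]
```

```bash
python3 -m creep '[{"fingers":5.5,"dp":[0,0,0],"delta_rot":[0,0,0.03]},{"fingers":5.5,"dp":[2.55,1,3],"delta_rot":[0,0,0]},{"fingers":5.5,"dp":[2.55,1,4],"delta_rot":[0,0,0]},{"fingers":5.5,"dp":[0,0,4],"delta_rot":[0,0,0]},{"fingers":5.5,"dp":[0,0,4],"delta_rot":[0,0,0]},{"fingers":5.5,"dp":[0,0,0],"delta_rot":[0,0,0]},{"fingers":5.5,"dp":[0,0,0],"delta_rot":[0,0,0]}]'|tail -4
python3 plan.py -.472 .3718,-.351,.0115
python3 - <<'E'
from h import *
W=cal("wrist");im=viewer.camera("wrist")
b=max(blobs(red(im),60),key=lambda b:b[0]);print(b[:3],ray(W,[b[1]],.038))
E
```

```text
position: [0.3713, -0.351, 0.1014]
eef_rot: [3.141, -0.002, -0.473]
ft_force: [-0.1, 0.2, 0.3]
grip_width: 0.055
now [ 0.3713 -0.351   0.1014] [ 3.141e+00 -2.000e-03 -4.730e-01] w 0.055 q1,q6 -0.37 1.47 t 26.025 F [-0.1  0.2  0.3]
tool rz total -0.001
.3718,-.351,.0115 -> [ 0.04 -0.02  8.99]
(np.int32(941), array([250.1, 195.3]), [233, 179, 35, 34]) [[ 0.37163217 -0.3507973 ]]
```

```bash
python3 -m creep '[{"fingers":5.5,"dp":[0,0,3],"delta_rot":[0,0,0]},{"fingers":5.5,"dp":[0,0,3],"delta_rot":[0,0,0]},{"fingers":5.5,"dp":[0,0,3],"delta_rot":[0,0,0]},{"fingers":5.5,"dp":[0,0,0],"delta_rot":[0,0,0]},{"fingers":5.5,"dp":[0,0,0],"delta_rot":[0,0,0]},{"fingers":2.5,"dp":[0,0,0],"delta_rot":[0,0,0]},{"fingers":2.5,"dp":[0,0,0],"delta_rot":[0,0,0]},{"fingers":2.5,"dp":[0,0,0],"delta_rot":[0,0,0]},{"fingers":2.5,"dp":[0,0,0],"delta_rot":[0,0,0]},{"fingers":2.5,"dp":[0,0,0],"delta_rot":[0,0,0]}]'|tail -4
python3 - <<'E'
from h import *
W=cal("wrist");im=viewer.camera("wrist");p=arm.sense()["position"]
b=max(blobs(red(im),60),key=lambda b:b[0]);k=ray(W,[b[1]],.038)[0];d=k-p[:2];c,s=np.cos(-.472),np.sin(-.472);print(b[1],k,"rel tool",d@[c,s],d@[s,-c])
E
python3 -m creep '[{"fingers":2.5,"dp":[0,0,-4],"delta_rot":[0,0,0]},{"fingers":2.5,"dp":[0,0,-5],"delta_rot":[0,0,0]},{"fingers":2.5,"dp":[0,0,-5],"delta_rot":[0,0,0]},{"fingers":2.5,"dp":[0,0,-5],"delta_rot":[0,0,0]},{"fingers":2.5,"dp":[0,0,-3],"delta_rot":[0,0,0]},{"fingers":2.5,"dp":[0,0,0],"delta_rot":[0,0,0]}]'|tail -4
python3 plan.py .104 .542,-.0085,.23
```

```text
position: [0.3712, -0.351, 0.0116]
eef_rot: [3.142, -0.003, -0.473]
ft_force: [-0.6, 2.6, 10.0]
grip_width: 0.0318
[250.9 256.8] [ 0.37129616 -0.35123479] rel tool 0.00023657877226042955 0.00019467042803529225
position: [0.3711, -0.3511, 0.2331]
eef_rot: [-3.141, -0.006, -0.474]
ft_force: [-0.1, 0.7, -1.9]
grip_width: 0.0314
now [ 0.3711 -0.3511  0.2331] [-3.141 -0.006 -0.474] w 0.0314 q1,q6 -0.37 1.47 t 28.125 F [-0.1  0.7 -1.9]
tool rz total -0.578
.542,-.0085,.23 -> [ 20.55 -32.3    0.31]
```

```bash
python3 - <<'E'
from disc import *
im=viewer.camera("wrist");b=max(blobs(red(im),60),key=lambda b:b[0]);print("full in hand",b[:3])
e=cv2.imread("pics/w12.png");print([(d[0],d[1],d[2]) for d in discs(e,(218,225,288,300))])
E
python3 -m creep '[{"fingers":2.5,"dp":[0,0,0],"delta_rot":[0,0,-0.145]},{"fingers":2.5,"dp":[0,0,0],"delta_rot":[0,0,-0.145]},{"fingers":2.5,"dp":[0,0,0],"delta_rot":[0,0,-0.145]},{"fingers":2.5,"dp":[0,0,0],"delta_rot":[0,0,-0.145]},{"fingers":2.5,"dp":[2.55,-4,0],"delta_rot":[0,0,0]},{"fingers":2.5,"dp":[2.55,-4,0],"delta_rot":[0,0,0]},{"fingers":2.5,"dp":[2.55,-4,0],"delta_rot":[0,0,0]},{"fingers":2.5,"dp":[2.55,-4,0],"delta_rot":[0,0,0]},{"fingers":2.5,"dp":[2.55,-4,0],"delta_rot":[0,0,0]},{"fingers":2.5,"dp":[2.55,-4,0],"delta_rot":[0,0,0]},{"fingers":2.5,"dp":[2.6,-4,0],"delta_rot":[0,0,0]},{"fingers":2.5,"dp":[2.6,-4,0],"delta_rot":[0,0,0]},{"fingers":2.5,"dp":[0,0,0],"delta_rot":[0,0,0]},{"fingers":2.5,"dp":[0,0,0],"delta_rot":[0,0,0]}]'|tail -4
python3 plan.py .104 .5419,-.0083,.16 .5419,-.0083,.1155
```

```text
full in hand (np.int32(2202), array([251. , 256.6]), [224, 232, 55, 50])
position: [0.5391, -0.0105, 0.2284]
eef_rot: [3.141, 0.002, 0.107]
ft_force: [-0.4, 0.9, -1.0]
grip_width: 0.0315
now [ 0.5391 -0.0105  0.2284] [3.141e+00 2.000e-03 1.070e-01] w 0.0315 q1,q6 0.34 1.33 t 29.925 F [-0.4  0.9 -1. ]
tool rz total 0.003
.5419,-.0083,.16 -> [ 0.3  -0.19  6.84]
.5419,-.0083,.1155 -> [0.   0.   4.45]Traceback (most recent call last):
  File "<stdin>", line 3, in <module>
  File "disc.py", line 4, in discs
    return [(b[0],b[1]+[x0,y0],cv2.fitEllipse(cv2.convexHull(np.argwhere(b[3])[:,::-1].astype(np.float32)))[0]) for b in blobs(m,60)]
                               ~~~~~~~~~~~~~~^^^^^^^^^^^^^^^^^^^^^^^^^^^^^^^^^^^^^^^^^^^^^^^^^^^^^^^^^^^^^^
cv2.error: OpenCV(4.12.0) /io/opencv/modules/imgproc/src/shapedescr.cpp:361: error: (-201:Incorrect size of input array) There should be at least 5 points to fit the ellipse in function 'fitEllipseNoDirect'
```

```bash
python3 - <<'E'
from h import *
for f in("pics/w12.png","pics/w13.png"):
    im=cv2.imread(f)[222:300,216:290];print([(b[0],b[1]+[216,222],b[2]) for b in blobs(im.max(2)<50,300)])
im=viewer.camera("wrist");b=max(blobs(red(im),60),key=lambda b:b[0]);print("full",b[:3])
E
python3 -m creep '[{"fingers":2.5,"dp":[0.3,-0.2,3.5],"delta_rot":[0,0,0]},{"fingers":2.5,"dp":[0,0,3.3],"delta_rot":[0,0,0]},{"fingers":2.5,"dp":[0,0,0],"delta_rot":[0,0,0]},{"fingers":2.5,"dp":[0,0,0],"delta_rot":[0,0,0]}]'|tail -4
python3 plan.py .104 .5419,-.0083,.16 .5419,-.0083,.1155
```

```text
[(np.int32(2144), array([250.9, 256.7]), [8, 10, 55, 50])]
[(np.int32(2119), array([251. , 256.5]), [8, 10, 55, 50])]
full (np.int32(2604), array([ 17.8, 158.5]), [0, 124, 50, 83])
position: [0.5433, -0.0088, 0.163]
eef_rot: [3.141, -0.001, 0.106]
ft_force: [-0.3, 0.2, -0.1]
grip_width: 0.0315
now [ 0.5433 -0.0088  0.163 ] [ 3.141e+00 -1.000e-03  1.060e-01] w 0.0315 q1,q6 0.35 1.33 t 30.475 F [-0.3  0.2 -0.1]
tool rz total 0.002
.5419,-.0083,.16 -> [-0.13 -0.06  0.3 ]
.5419,-.0083,.1155 -> [0.   0.   4.45]
```

The in-hand pose matches empty0's exactly (disc at (251,256.6)), so I'll put it at empty0's old TCP pose.

```bash
python3 -m creep '[{"fingers":2.5,"dp":[-0.13,-0.05,0.8],"delta_rot":[0,0,0]},{"fingers":2.5,"dp":[0,0,0.8],"delta_rot":[0,0,0]},{"fingers":2.5,"dp":[0,0,0.5],"delta_rot":[0,0,0]},{"fingers":2.5,"dp":[0,0,0],"delta_rot":[0,0,0]}]'|tail -4
python3 -m creep '[{"fingers":2.5,"dp":[0,0,0.5],"delta_rot":[0,0,0]},{"fingers":2.5,"dp":[0,0,0.5],"delta_rot":[0,0,0]},{"fingers":2.5,"dp":[0,0,0],"delta_rot":[0,0,0]}]'|tail -4
python3 -m creep '[{"fingers":2.5,"dp":[0,0,0.5],"delta_rot":[0,0,0]},{"fingers":2.5,"dp":[0,0,0.5],"delta_rot":[0,0,0]},{"fingers":2.5,"dp":[0,0,0.4],"delta_rot":[0,0,0]},{"fingers":2.5,"dp":[0,0,0],"delta_rot":[0,0,0]}]'|tail -4
```

```text
position: [0.541, -0.0079, 0.1401]
eef_rot: [3.141, 0.001, 0.106]
ft_force: [0.4, 0.4, -0.8]
grip_width: 0.0314
position: [0.541, -0.0079, 0.13]
eef_rot: [3.141, 0.001, 0.106]
ft_force: [-0.3, 0.7, -1.1]
grip_width: 0.0313
position: [0.5412, -0.0079, 0.1162]
eef_rot: [3.141, 0.001, 0.106]
ft_force: [0.5, -0.2, -0.6]
grip_width: 0.0312
```

```bash
python3 -m creep '[{"fingers":2.5,"dp":[0,0,0.1],"delta_rot":[0,0,0]},{"fingers":5.2,"dp":[0,0,0],"delta_rot":[0,0,0]},{"fingers":5.2,"dp":[0,0,0],"delta_rot":[0,0,0]},{"fingers":5.2,"dp":[0,0,0],"delta_rot":[0,0,0]},{"fingers":5.2,"dp":[0,0,-3],"delta_rot":[0,0,0]},{"fingers":5.2,"dp":[0,0,-4],"delta_rot":[0,0,0]},{"fingers":0,"dp":[0,0,0],"delta_rot":[0,0,0]},{"fingers":0,"dp":[0,0,0],"delta_rot":[0,0,0]},{"fingers":0,"dp":[0,0,0],"delta_rot":[0,0,0]},{"fingers":0,"dp":[0,0,0],"delta_rot":[0,0,0]},{"fingers":0,"dp":[0,0,2],"delta_rot":[0,0,0]},{"fingers":0,"dp":[0,0,1.5],"delta_rot":[0,0,0]},{"fingers":0,"dp":[0,0,0],"delta_rot":[0,0,0]}]'|tail -4
python3 -m creep '[{"fingers":0,"dp":[0,0,0.4],"delta_rot":[0,0,0]},{"fingers":0,"dp":[0,0,0.4],"delta_rot":[0,0,0]},{"fingers":0,"dp":[0,0,0],"delta_rot":[0,0,0]}]'|tail -4
python3 - <<'E'
from h import *
W=cal("wrist");im=viewer.camera("wrist");cv2.imwrite("pics/w16.png",im)
h=[b for b in blobs(red(im),100)];print([b[:3] for b in h])
E
```

```text
position: [0.5404, -0.0082, 0.1491]
eef_rot: [3.141, 0.003, 0.106]
ft_force: [-1.3, -0.4, -0.6]
grip_width: -0.0001
position: [0.5413, -0.0079, 0.1425]
eef_rot: [3.142, 0.0, 0.106]
ft_force: [0.1, 1.0, -0.2]
grip_width: 0.0005
[(np.int32(2287), array([481.2, 159.8]), [446, 137, 66, 48]), (np.int32(109), array([249.5, 174.7]), [222, 174, 57, 5]), (np.int32(1125), array([250.2, 226.3]), [227, 210, 48, 38])]
```

```bash
for i in 1 2; do python3 -m creep '[{"fingers":0,"dp":[0,0,0.15],"delta_rot":[0,0,0]},{"fingers":0,"dp":[0,0,0],"delta_rot":[0,0,0]}]'|grep -E "pos|force"; done
```

```text
position: [0.5413, -0.0079, 0.1411]
ft_force: [-1.1, 0.9, 0.3]
position: [0.5412, -0.0079, 0.1395]
ft_force: [-0.3, -0.6, -0.2]
```

```bash
python3 -m creep '[{"fingers":0,"dp":[0,0,0.2],"delta_rot":[0,0,0]},{"fingers":0,"dp":[0,0,0],"delta_rot":[0,0,0]}]'|grep -E "pos|force"; python3 -m creep '[{"fingers":0,"dp":[0,0,0.2],"delta_rot":[0,0,0]},{"fingers":0,"dp":[0,0,0],"delta_rot":[0,0,0]}]'|grep -E "pos|force";python3 -m creep '[{"fingers":0,"dp":[0,0,0.2],"delta_rot":[0,0,0]},{"fingers":0,"dp":[0,0,0],"delta_rot":[0,0,0]}]'|grep -E "pos|force"
```

```text
position: [0.5412, -0.0079, 0.1374]
ft_force: [-0.5, -0.0, 0.3]
position: [0.5412, -0.0079, 0.1354]
ft_force: [-0.5, -0.1, -0.3]
position: [0.5412, -0.0079, 0.1334]
ft_force: [0.1, 0.8, 0.4]
```

```bash
for i in 1; do python3 -m creep '[{"fingers":0,"dp":[0,0,0.3],"delta_rot":[0,0,0]},{"fingers":0,"dp":[0,0,0],"delta_rot":[0,0,0]}]'|grep -E "pos|force"; python3 -m creep '[{"fingers":0,"dp":[0,0,0.3],"delta_rot":[0,0,0]},{"fingers":0,"dp":[0,0,0],"delta_rot":[0,0,0]}]'|grep -E "pos|force";python3 -m creep '[{"fingers":0,"dp":[0,0,0.3],"delta_rot":[0,0,0]},{"fingers":0,"dp":[0,0,0],"delta_rot":[0,0,0]}]'|grep -E "pos|force"; done; python3 - <<'E'
from h import *
cv2.imwrite("pics/w17.png",viewer.camera("wrist"));cv2.imwrite("pics/s17.png",viewer.camera("side"))
E
```

```text
position: [0.5411, -0.0079, 0.1303]
ft_force: [0.3, 0.6, -0.3]
position: [0.5412, -0.0079, 0.1273]
ft_force: [0.5, -0.1, 0.6]
position: [0.5412, -0.0079, 0.1243]
ft_force: [0.3, 0.7, -0.8]
```

```bash
python3 -m creep '[{"fingers":0,"dp":[0,0,0.15],"delta_rot":[0,0,0]},{"fingers":0,"dp":[0,0,0],"delta_rot":[0,0,0]}]'|grep -E "pos|force"; python3 -m creep '[{"fingers":0,"dp":[0,0,0.15],"delta_rot":[0,0,0]},{"fingers":0,"dp":[0,0,0],"delta_rot":[0,0,0]}]'|grep -E "pos|force";python3 -m creep '[{"fingers":0,"dp":[0,0,0.15],"delta_rot":[0,0,0]},{"fingers":0,"dp":[0,0,0],"delta_rot":[0,0,0]}]'|grep -E "pos|force";  python3 - <<'E'
from h import *
a=viewer.camera("wrist");s=viewer.camera("side")
c=np.zeros((600,512,3),'u1');c[:300]=a[84:];c[300:,:400]=cv2.resize(s[150:250,190:310],(400,300),interpolation=cv2.INTER_CUBIC)
cv2.imwrite("pics/c6.png",c)
print([b[:3] for b in blobs(red(a),60)])
E
```

```text
position: [0.5413, -0.0079, 0.123]
ft_force: [-0.8, -0.4, 0.7]
position: [0.5413, -0.0079, 0.1215]
ft_force: [-0.1, 0.1, -0.3]
position: [0.5415, -0.0078, 0.1204]
ft_force: [-1.3, -0.6, 3.6]
[(np.int32(1260), array([496. , 167.3]), [476, 146, 36, 47]), (np.int32(106), array([254.9, 185.8]), [219, 185, 64, 4]), (np.int32(157), array([251.2, 198.7]), [215, 198, 72, 6]), (np.int32(427), array([249.6, 236.9]), [224, 228, 53, 21])]
```

Contact at reading 0.1205. That sits 39 mm below the knob-top contact reading (0.1595), which equals 181−142 mm, so the cartridge top is at 142 mm and it's seated. I'll press firmly once, then retract and measure the lever.

```bash
python3 -m creep '[{"fingers":0,"dp":[0,0,0.2],"delta_rot":[0,0,0]},{"fingers":0,"dp":[0,0,0],"delta_rot":[0,0,0]}]'|grep -E "pos|force"; python3 -m creep '[{"fingers":0,"dp":[0,0,-3],"delta_rot":[0,0,0]},{"fingers":0,"dp":[0,0,-5],"delta_rot":[0,0,0]},{"fingers":0,"dp":[0,0,-4],"delta_rot":[0,0,0]},{"fingers":0,"dp":[0,0,0],"delta_rot":[0,0,0]}]'|grep -E "pos|force"
python3 - <<'E'
from h import *
W=cal("wrist");im=viewer.camera("wrist");cv2.imwrite("pics/w18.png",im)
for b in blobs(red(im),60): print(b[:3],ray(W,[b[1]],.168),ray(W,[b[1]],.142))
m=orange(im)|red(im)
for b in blobs(m,500):
    ys,xs=np.nonzero(b[3]);print(b[:3],rect(ray(W,np.c_[xs,ys],.142)))
W=0
E
P=$(python3 -c "
import numpy as np
yaw=1.1;ty=np.array([np.sin(yaw),-np.cos(yaw)])
def P(f,o,z):
  a=np.pi+.106+f;print('%.4f,%.4f,%.3f'%(.5965+.098*np.cos(a)+o*ty[0],-.0018+.098*np.sin(a)+o*ty[1],z))
P(1.46,.035,.24);P(1.46,.035,.15)
for f in(1.3,1.1,.9,.7,.5):P(f,.022,.15)")
python3 plan.py 1.1 $P
```

```text
position: [0.5416, -0.0079, 0.1203]
ft_force: [-9.0, 1.0, 19.5]
position: [0.5432, -0.0075, 0.2415]
ft_force: [-0.0, 0.2, -0.9]
(np.int32(171), array([ 66. , 106.1]), [59, 98, 14, 17]) [[0.59159583 0.12695489]] [[0.58861559 0.1407199 ]]
(np.int32(646), array([390. , 132.4]), [373, 121, 35, 25]) [[ 0.59742698 -0.10113349]] [[ 0.59508133 -0.11219082]]
(np.int32(3493), array([ 25.6, 166. ]), [0, 129, 64, 83]) [[0.54528808 0.15893256]] [[0.53726828 0.17617762]]
(np.int32(711), array([250.8, 183.8]), [236, 169, 31, 30]) [[ 0.54913399 -0.00669915]] [[ 0.54153273 -0.00747941]]
(np.int32(186), array([ 17.8, 224.4]), [2, 212, 35, 21]) [[0.49755441 0.16933447]] [[0.48433986 0.18771154]]
(np.int32(646), array([390. , 132.4]), [373, 121, 35, 25]) (array([ 0.59509314, -0.11210815]), array([0.02816626, 0.01630533]), np.float64(1.364997224607661))
(np.int32(3493), array([ 25.6, 166. ]), [0, 129, 64, 83]) (array([0.53295557, 0.17997015]), array([0.08239729, 0.03783133]), np.float64(-0.5091755611876205))
(np.int32(2338), array([251. , 180.2]), [230, 148, 42, 62]) (array([ 0.54532129, -0.00714532]), array([0.05216641, 0.03350564]), np.float64(0.10948017221293323))
now [ 0.542  -0.0075  0.2393] [-3.141e+00 -3.000e-03  1.060e-01] w 0.0001 q1,q6 0.35 1.33 t 37.65 F [ 0.4  0.  -1.3]
tool rz total -0.994
0.6272,-0.1157,0.240 -> [-5.77 12.5  -0.07]
0.6272,-0.1157,0.150 -> [0. 0. 9.]
0.6000,-0.1085,0.150 -> [-0.59 -2.75 -0.  ]
0.5811,-0.1033,0.150 -> [-0.39 -1.92 -0.  ]
0.5637,-0.0946,0.150 -> [-0.01 -1.95 -0.  ]
0.5483,-0.0825,0.150 -> [ 0.38 -1.92 -0.  ]
0.5356,-0.0676,0.150 -> [ 0.75 -1.81 -0.  ]
```

```bash
python3 -m creep '[{"fingers":0,"dp":[0,0,0],"delta_rot":[0,0,-0.166]},{"fingers":0,"dp":[0,0,0],"delta_rot":[0,0,-0.166]},{"fingers":0,"dp":[0,0,0],"delta_rot":[0,0,-0.166]},{"fingers":0,"dp":[0,0,0],"delta_rot":[0,0,-0.166]},{"fingers":0,"dp":[0,0,0],"delta_rot":[0,0,-0.166]},{"fingers":0,"dp":[0,0,0],"delta_rot":[0,0,-0.164]},{"fingers":0,"dp":[-1.9,4.2,0],"delta_rot":[0,0,0]},{"fingers":0,"dp":[-1.9,4.2,0],"delta_rot":[0,0,0]},{"fingers":0,"dp":[-2,4.1,0],"delta_rot":[0,0,0]},{"fingers":0,"dp":[0,0,0],"delta_rot":[0,0,0]},{"fingers":0,"dp":[0,0,3],"delta_rot":[0,0,0]},{"fingers":0,"dp":[0,0,3.5],"delta_rot":[0,0,0]},{"fingers":0,"dp":[0,0,3.5],"delta_rot":[0,0,0]},{"fingers":0,"dp":[0,0,0],"delta_rot":[0,0,0]}]'|grep -E "pos|force|rot"
cat > knob.py <<'E'
from h import *
W=cal("wrist");im=viewer.camera("wrist");s=arm.sense();p=s["position"][:2];y=s["eef_rot"][2]
for b in blobs(red(im),100):
    k=ray(W,[b[1]],.168)[0];d=k-p
    if np.hypot(*d)<.06: print(b[:3],k.round(4),"rel x,y",(d@[np.cos(y),np.sin(y)]).round(4),(d@[np.sin(y),-np.cos(y)]).round(4),"phi",np.round(np.arctan2(-(k[1]+.0018),-(k[0]-.5965))-.106,3))
E
python3 knob.py;python3 plan.py 1.1 .6,-.1085,.14
```

```text
position: [0.6236, -0.1157, 0.1345]
eef_rot: [-3.135, 0.003, 1.1]
ft_force: [0.2, 0.2, 0.7]
(np.int32(1762), array([182.5, 262.6]), [160, 234, 45, 58]) [ 0.5968 -0.1006] rel x,y 0.0008 -0.0323 phi 1.468
now [ 0.6253 -0.1159  0.137 ] [-3.139e+00  2.000e-03  1.101e+00] w 0.0003 q1,q6 0.12 2.55 t 39.45 F [ 0.1 -0.   0.3]
tool rz total 0.001
.6,-.1085,.14 -> [-0.49 -2.59 -0.3 ]
```

```bash
python3 -m creep '[{"fingers":0,"dp":[-0.2,-1.2,-0.3],"delta_rot":[0,0,0]},{"fingers":0,"dp":[-0.3,-1.4,0],"delta_rot":[0,0,0]},{"fingers":0,"dp":[-0.3,-1.4,0],"delta_rot":[0,0,0]},{"fingers":0,"dp":[-0.1,-1.4,0],"delta_rot":[0,0,0]},{"fingers":0,"dp":[0,-1.4,0],"delta_rot":[0,0,0]},{"fingers":0,"dp":[0.2,-1.4,0],"delta_rot":[0,0,0]},{"fingers":0,"dp":[0.35,-1.35,0],"delta_rot":[0,0,0]},{"fingers":0,"dp":[0,0,0],"delta_rot":[0,0,0]}]'|grep -E "pos|force|rot"; python3 knob.py
```

```text
position: [0.539, -0.0752, 0.1413]
eef_rot: [-3.141, -0.0, 1.101]
ft_force: [0.0, 0.5, 0.4]
(np.int32(1656), array([200.1, 256. ]), [180, 228, 40, 57]) [ 0.518  -0.0635] rel x,y 0.0009 -0.0246 phi 0.56
```

```bash
python3 -m creep '[{"fingers":0,"dp":[0,1.5,0],"delta_rot":[0,0,0]},{"fingers":0,"dp":[0,0,0],"delta_rot":[0,0,0.187]},{"fingers":0,"dp":[0,0,0],"delta_rot":[0,0,0.187]},{"fingers":0,"dp":[0,0,0],"delta_rot":[0,0,0.187]},{"fingers":0,"dp":[0,0,0],"delta_rot":[0,0,0.187]},{"fingers":0,"dp":[0,0,0],"delta_rot":[0,0,0]}]'|grep -E "pos|force|rot"; python3 knob.py
P=$(python3 -c "
import numpy as np
yaw=.352;ty=np.array([np.sin(yaw),-np.cos(yaw)])
def P(f,o,z):
  a=np.pi+.106+f;print('%.4f,%.4f,%.3f'%(.5965+.098*np.cos(a)+o*ty[0],-.0018+.098*np.sin(a)+o*ty[1],z))
P(.56,.035,.14)
for f in(.5,.35,.2,.1,0):P(f,.0235,.14)")
python3 plan.py .352 $P
```

```text
position: [0.5539, -0.0833, 0.1407]
eef_rot: [3.142, 0.001, 0.353]
ft_force: [-0.3, -0.6, -0.1]
(np.int32(375), array([192.9, 285.6]), [178, 277, 28, 20]) [ 0.5305 -0.0623] rel x,y -0.0145 -0.0277 phi 0.636
now [ 0.5537 -0.0833  0.1408] [3.142e+00 1.000e-03 3.560e-01] w 0.0001 q1,q6 0.2 1.73 t 41.3 F [0.1 0.4 0. ]
tool rz total 0.004
0.5315,-0.0952,0.140 -> [-2.5   0.35  0.08]
0.5241,-0.0797,0.140 -> [-0.16 -1.71 -0.  ]
0.5166,-0.0670,0.140 -> [-0.27 -1.45 -0.  ]
0.5112,-0.0534,0.140 -> [-0.04 -1.46 -0.  ]
0.5087,-0.0439,0.140 -> [ 0.09 -0.98 -0.  ]
0.5072,-0.0342,0.140 -> [ 0.19 -0.96 -0.  ]
```

```bash
python3 -m creep '[{"fingers":0,"dp":[-2.5,0.35,0],"delta_rot":[0,0,0]},{"fingers":0,"dp":[-0.15,-1.7,0],"delta_rot":[0,0,0]},{"fingers":0,"dp":[-0.3,-1.45,0],"delta_rot":[0,0,0]},{"fingers":0,"dp":[0,-1.45,0],"delta_rot":[0,0,0]},{"fingers":0,"dp":[0.1,-1,0],"delta_rot":[0,0,0]},{"fingers":0,"dp":[0.2,-0.95,0],"delta_rot":[0,0,0]},{"fingers":0,"dp":[0,0,0],"delta_rot":[0,0,0]}]'|grep -E "pos|force|rot"; python3 knob.py
```

```text
position: [0.507, -0.0335, 0.1412]
eef_rot: [3.141, 0.0, 0.354]
ft_force: [-0.7, -1.7, -0.2]
(np.int32(268), array([207. , 153.5]), [201, 136, 14, 37]) [0.5466 0.0009] rel x,y 0.049 -0.0186 phi -0.161
(np.int32(140), array([247.8, 163.1]), [242, 148, 11, 31]) [ 0.5486 -0.0165] rel x,y 0.0449 -0.0015 phi 0.192
(np.int32(1572), array([203.5, 260.8]), [184, 233, 39, 56]) [ 0.4977 -0.0131] rel x,y -0.0017 -0.0223 phi 0.008
```

```bash
python3 -m creep '[{"fingers":0,"dp":[0,-0.3,0],"delta_rot":[0,0,0]},{"fingers":0,"dp":[0,0,0],"delta_rot":[0,0,0]}]'|grep -E "pos|force"; python3 knob.py|tail -1
python3 -m creep '[{"fingers":0,"dp":[0,1.2,0],"delta_rot":[0,0,0]},{"fingers":0,"dp":[0,0,-4],"delta_rot":[0,0,0]},{"fingers":0,"dp":[0,0,-5],"delta_rot":[0,0,0]},{"fingers":0,"dp":[0,0,-5],"delta_rot":[0,0,0]},{"fingers":6,"dp":[0,0,-2],"delta_rot":[0,0,0]},{"fingers":6,"dp":[0,0,0],"delta_rot":[0,0,0]}]'|grep -E "pos|force"
python3 plan.py .352 .50,.15,.30
```

```text
position: [0.5067, -0.0327, 0.1414]
ft_force: [5.8, -13.5, -2.8]
(np.int32(1516), array([204.5, 260.4]), [186, 232, 39, 57]) [ 0.4977 -0.0127] rel x,y -0.0016 -0.0219 phi 0.004
position: [0.5109, -0.042, 0.3028]
ft_force: [-0.7, 0.3, -0.6]
now [ 0.5109 -0.042   0.3028] [-3.141 -0.004  0.352] w 0.0358 q1,q6 0.3 1.62 t 43.275 F [-0.7  0.3 -0.6]
tool rz total 0.0
.50,.15,.30 -> [  5.6  -18.4    0.28]
```

The stop is felt (13 N) and the lever is shut at about 0.00 rad. Next is the head, which needs about 2.53 rad clockwise.

```bash
python3 -m creep '[{"fingers":6,"dp":[0,0,0],"delta_rot":[0,0,0.171]},{"fingers":6,"dp":[0,0,0],"delta_rot":[0,0,0.171]},{"fingers":6,"dp":[0,0,0],"delta_rot":[0,0,0.171]},{"fingers":6,"dp":[0,0,0],"delta_rot":[0,0,0.171]},{"fingers":6,"dp":[0,0,0],"delta_rot":[0,0,0.173]},{"fingers":6,"dp":[-2.6,-3.8,0],"delta_rot":[0,0,0]},{"fingers":6,"dp":[-2.6,-3.8,0],"delta_rot":[0,0,0]},{"fingers":6,"dp":[-2.6,-3.8,0],"delta_rot":[0,0,0]},{"fingers":6,"dp":[-2.6,-3.8,0],"delta_rot":[0,0,0]},{"fingers":6,"dp":[-2.6,-3.8,0],"delta_rot":[0,0,0]},{"fingers":6,"dp":[0,0,0],"delta_rot":[0,0,0]},{"fingers":6,"dp":[0,0,0],"delta_rot":[0,0,0]},{"fingers":6,"dp":[0,0,0],"delta_rot":[0,0,0]}]'|grep -E "pos|force|rot"
cat > grip.py <<'E'
from h import *
W=cal("wrist");im=viewer.camera("wrist");cv2.imwrite("pics/g.png",im);h=cv2.cvtColor(im,cv2.COLOR_BGR2HSV)
B=[b for b in blobs(red(im),60)]
for b in B: print(b[:3],ray(W,[b[1]],.187).round(4))
b=max(B,key=lambda b:b[0]);v=h[...,2][b[3]];print(np.percentile(v,[5,25,50,75,95]))
t=cv2.threshold(v.astype(np.uint8),0,255,cv2.THRESH_OTSU)[0]
for th in(0,t):
    ys,xs=np.nonzero(b[3]&(h[...,2]>th));print(th,rect(ray(W,np.c_[xs,ys],.187)))
E
python3 grip.py
```

```text
position: [0.4881, 0.1861, 0.3007]
eef_rot: [3.141, 0.0, -0.506]
ft_force: [0.7, -0.3, 0.0]
(np.int32(63), array([395.9,  21.7]), [385, 0, 24, 44]) [[0.5408 0.0312]]
(np.int32(180), array([408.1,  12. ]), [402, 0, 16, 22]) [[0.5425 0.0208]]
(np.int32(631), array([457.1,  45.7]), [438, 34, 38, 23]) [[ 0.5022 -0.0038]]
(np.int32(110), array([225.7,  64.1]), [220, 57, 13, 15]) [[0.5773 0.1587]]
(np.int32(1768), array([247.9, 100.5]), [235, 65, 27, 72]) [[0.5448 0.1569]]
(np.int32(94), array([248. , 172.5]), [240, 166, 17, 12]) [[0.4924 0.1862]]
[139. 171. 173. 174. 175.]
0 (array([0.54404315, 0.15736035]), array([0.05548247, 0.02159881]), np.float64(-0.5071032889644026))
154.0 (array([0.54371588, 0.15819312]), array([0.05251849, 0.01899566]), np.float64(-0.5026268480671157))
```

```bash
python3 -m creep '[{"fingers":6,"dp":[3.1,-0.1,2],"delta_rot":[0,0,0]},{"fingers":6,"dp":[3.1,-0.1,4],"delta_rot":[0,0,0]},{"fingers":6,"dp":[0,0,4],"delta_rot":[0,0,0]},{"fingers":6,"dp":[0,0,2],"delta_rot":[0,0,0]},{"fingers":6,"dp":[0,0,1.5],"delta_rot":[0,0,0]},{"fingers":6,"dp":[0,0,0],"delta_rot":[0,0,0]}]'|grep -E "pos|force|rot"
python3 grip.py|tail -2; python3 plan.py -.505 .544,.1577,.155
```

```text
position: [0.543, 0.1581, 0.1655]
eef_rot: [3.14, 0.001, -0.505]
ft_force: [0.8, -0.0, 0.4]
0 (array([0.54785223, 0.15520105]), array([0.06287958, 0.02160365]), np.float64(-0.5275171510891598))
143.0 (array([0.54391833, 0.15807591]), array([0.05317465, 0.01963976]), np.float64(-0.5266094792106334))
now [0.5436 0.1585 0.1665] [-3.141 -0.    -0.505] w 0.0597 q1,q6 0.63 0.44 t 45.75 F [-0.3  0.3  1.1]
tool rz total -0.0
.544,.1577,.155 -> [0.08 0.05 1.15]
```

```bash
python3 -m creep '[{"fingers":6,"dp":[0.05,0.05,1.1],"delta_rot":[0,0,0]},{"fingers":6,"dp":[0,0,0],"delta_rot":[0,0,0]},{"fingers":1,"dp":[0,0,0],"delta_rot":[0,0,0]},{"fingers":1,"dp":[0,0,0],"delta_rot":[0,0,0]},{"fingers":1,"dp":[0,0,0],"delta_rot":[0,0,0]},{"fingers":1,"dp":[0,0,0],"delta_rot":[0,0,0]},{"fingers":1,"dp":[0,0,0],"delta_rot":[0,0,0]},{"fingers":1,"dp":[0,0,0],"delta_rot":[0,0,0]}]'|grep -E "pos|force|rot|width"
python3 -m creep '[{"fingers":1,"dp":[0,0,0],"delta_rot":[0,0,0.12]},{"fingers":1,"dp":[0,0,0],"delta_rot":[0,0,0.12]},{"fingers":1,"dp":[0,0,0],"delta_rot":[0,0,0.12]},{"fingers":1,"dp":[0,0,0],"delta_rot":[0,0,0]}]'|grep -E "pos|force|rot|width"; python3 grip.py
```

```text
position: [0.5438, 0.1582, 0.1556]
eef_rot: [-3.141, -0.001, -0.505]
ft_force: [-1.4, -0.2, 5.2]
grip_width: 0.0201
position: [0.5439, 0.1583, 0.1554]
eef_rot: [-3.141, -0.0, -0.864]
ft_force: [-0.6, 0.5, 3.8]
grip_width: 0.02
(np.int32(209), array([458.9,  21. ]), [433, 0, 55, 43]) [[0.5506 0.0342]]
(np.int32(174), array([481.1,   2.5]), [465, 0, 33, 7]) [[0.5493 0.0253]]
(np.int32(256), array([202. , 168.1]), [191, 159, 23, 20]) [[0.5876 0.1375]]
(np.int32(5776), array([250.9, 248. ]), [227, 185, 49, 128]) [[0.5486 0.1523]]
(np.int32(196), array([250.5, 326.9]), [238, 317, 26, 17]) [[0.5213 0.1846]]
[100. 114. 151. 179. 181.]
0 (array([0.54715363, 0.15400044]), array([0.06295932, 0.02156478]), np.float64(-0.8648607650549056))
143.0 (array([0.54414288, 0.15784871]), array([0.05403969, 0.01797269]), np.float64(-0.9250966086435085))
```

```bash
python3 -m creep '[{"fingers":1,"dp":[0,0,0.01],"delta_rot":[0,0,0.12]},{"fingers":1,"dp":[0,0,0.01],"delta_rot":[0,0,0.12]},{"fingers":1,"dp":[0,0,0.01],"delta_rot":[0,0,0.12]},{"fingers":1,"dp":[0,0,0.01],"delta_rot":[0,0,0.12]},{"fingers":1,"dp":[0,0,0.01],"delta_rot":[0,0,0.12]},{"fingers":1,"dp":[0,0,0.01],"delta_rot":[0,0,0.12]},{"fingers":1,"dp":[0,0,0.01],"delta_rot":[0,0,0.12]},{"fingers":1,"dp":[0,0,0.01],"delta_rot":[0,0,0.12]},{"fingers":1,"dp":[0,0,0.01],"delta_rot":[0,0,0.12]},{"fingers":1,"dp":[0,0,0.01],"delta_rot":[0,0,0.12]},{"fingers":1,"dp":[0,0,0.01],"delta_rot":[0,0,0.12]},{"fingers":1,"dp":[0,0,0.01],"delta_rot":[0,0,0.12]},{"fingers":1,"dp":[0,0,0],"delta_rot":[0,0,0.12]},{"fingers":1,"dp":[0,0,0],"delta_rot":[0,0,0.12]},{"fingers":1,"dp":[0,0,0],"delta_rot":[0,0,0.12]},{"fingers":1,"dp":[0,0,0],"delta_rot":[0,0,0.12]},{"fingers":1,"dp":[0,0,0],"delta_rot":[0,0,0.12]},{"fingers":1,"dp":[0,0,0],"delta_rot":[0,0,0.13]},{"fingers":1,"dp":[0,0,0],"delta_rot":[0,0,0]},{"fingers":1,"dp":[0,0,0],"delta_rot":[0,0,0]}]'|grep -E "pos|force|rot|width"; python3 grip.py|tail -2
```

```text
position: [0.5445, 0.158, 0.1541]
eef_rot: [-3.141, 0.002, -3.03]
ft_force: [4.9, -0.4, 1.1]
grip_width: 0.0203
0 (array([0.53793164, 0.15707779]), array([0.06207431, 0.02091754]), np.float64(0.10387073936414251))
138.0 (array([0.54782935, 0.15868991]), array([0.04499715, 0.00914152]), np.float64(-0.175106037466018))
```

```bash
python3 -m creep '[{"fingers":6,"dp":[0,0,0],"delta_rot":[0,0,0]},{"fingers":6,"dp":[0,0,0],"delta_rot":[0,0,0]},{"fingers":6,"dp":[0,0,0],"delta_rot":[0,0,0]},{"fingers":6,"dp":[0,0,0],"delta_rot":[0,0,0]},{"fingers":6,"dp":[0,0,-3],"delta_rot":[0,0,0]},{"fingers":6,"dp":[0,0,-5],"delta_rot":[0,0,0]},{"fingers":6,"dp":[0,0,-5],"delta_rot":[0,0,0]},{"fingers":6,"dp":[0,0,-2],"delta_rot":[0,0,-0.187]},{"fingers":6,"dp":[0,0,0],"delta_rot":[0,0,-0.187]},{"fingers":6,"dp":[0,0,0],"delta_rot":[0,0,-0.187]},{"fingers":6,"dp":[0,0,0],"delta_rot":[0,0,-0.187]},{"fingers":6,"dp":[0,0,0],"delta_rot":[0,0,-0.187]},{"fingers":6,"dp":[0,0,0],"delta_rot":[0,0,-0.187]},{"fingers":6,"dp":[0,0,0],"delta_rot":[0,0,-0.187]},{"fingers":6,"dp":[0,0,0],"delta_rot":[0,0,-0.187]},{"fingers":6,"dp":[0,0,0],"delta_rot":[0,0,-0.187]},{"fingers":6,"dp":[0,0,0],"delta_rot":[0,0,-0.187]},{"fingers":6,"dp":[0,0,0],"delta_rot":[0,0,0]}]'|grep -E "pos|force|rot|width"
python3 plan.py -1.163 .47,-.1,.30 .375,-.197,.25
python3 - <<'E'
from h import *
T=cal("top");im=viewer.camera("top");cv2.imwrite("pics/t3.png",im)
c=im[235:290,310:400];print([(b[0],b[1]+[310,235],ray(T,[b[1]+[310,235]],.038)) for b in blobs(c.max(2)<45,15)])
E
```

```text
position: [0.5434, 0.158, 0.3039]
eef_rot: [3.141, 0.0, -1.166]
ft_force: [0.5, -0.2, -0.2]
grip_width: 0.06
now [0.5434 0.158  0.3039] [ 3.141  0.    -1.166] w 0.06 q1,q6 0.63 -0.22 t 52.1 F [ 0.5 -0.2 -0.2]
tool rz total -0.003
.47,-.1,.30 -> [20.78 16.97  0.39]
.375,-.197,.25 -> [ 5.14 12.57  5.  ]
[(np.int32(73), array([344.3, 258.1]), array([[ 0.38709812, -0.22399558]]))]
```

```bash
python3 -m creep '[{"fingers":6,"dp":[4.1,3.4,0],"delta_rot":[0,0,0]},{"fingers":6,"dp":[4.1,3.4,0],"delta_rot":[0,0,0]},{"fingers":6,"dp":[4.2,3.4,0],"delta_rot":[0,0,0]},{"fingers":6,"dp":[4.2,3.4,0],"delta_rot":[0,0,0]},{"fingers":6,"dp":[4.2,3.4,0],"delta_rot":[0,0,0]},{"fingers":6,"dp":[1.7,4.2,1.7],"delta_rot":[0,0,0]},{"fingers":6,"dp":[1.7,4.2,1.7],"delta_rot":[0,0,0]},{"fingers":6,"dp":[1.7,4.2,1.6],"delta_rot":[0,0,0]},{"fingers":6,"dp":[0,0,0],"delta_rot":[0,0,0]},{"fingers":6,"dp":[0,0,0],"delta_rot":[0,0,0]}]'|grep -E "pos|force|rot|width"
python3 - <<'E'
from h import *
W=cal("wrist");im=viewer.camera("wrist");cv2.imwrite("pics/w20.png",im)
u,v=proj(W,[[.387,-.2243,.038]])[0].round().astype(int);print(u,v)
x0,y0=u-40,v-40;c=im[max(y0,0):v+40,x0:u+40];y0=max(y0,0)
B=[b for b in blobs(c.max(2)<50,60)]
for b in B: print("disc",b[0],b[1]+[x0,y0],ray(W,[b[1]+[x0,y0]],.038))
print(np.percentile(c.min(2),[10,50,80,95]))
sat=c.min(2)
for th in(205,215,225):
    for b in blobs(sat>th,150):
        ys,xs=np.nonzero(b[3]);print(th,b[:3],rect(ray(W,np.c_[xs+x0,ys+y0],.038)))
T=cal("top");t=viewer.camera("top");cv2.imwrite("pics/t4.png",t)
g=t[:260,:330]
for b in blobs(red(g),8): print(b[:3],ray(T,[b[1]],.186),ray(T,[b[1]],.179))
b=max([b for b in blobs(red(t[150:250,150:250]),8)],key=lambda b:b[0]);ys,xs=np.nonzero(b[3]);print("grip",rect(ray(T,np.c_[xs+150,ys+150],.186)))
E
```

```text
position: [0.3742, -0.197, 0.2544]
eef_rot: [-3.141, -0.001, -1.168]
ft_force: [1.3, -0.2, 0.6]
grip_width: 0.0599
250 127
disc 355 [248.7 125.7] [[ 0.38867407 -0.22530988]]
[100. 153. 156. 161.]
(np.int32(9), array([187.2, 168.3]), [185, 167, 6, 4]) [[0.60233231 0.15871542]] [[0.6038698  0.15984088]]
(np.int32(215), array([187.4, 194.8]), [182, 183, 11, 25]) [[0.5411285  0.15815425]] [[0.54216434 0.15927512]]
(np.int32(9), array([255.8, 195.9]), [255, 193, 2, 7]) [[0.53470994 0.00374166]] [[0.53569318 0.00359692]]
(np.int32(35), array([263.4, 213. ]), [260, 210, 7, 7]) [[ 0.4955202  -0.01224527]] [[ 0.49618223 -0.01252104]]
grip (array([0.5404787 , 0.15818748]), array([0.05475696, 0.02066913]), np.float64(0.10876225056207511))
```

Head and lever check out in the top view: grip yaw 0.109, spout on the tray side, knob at φ≈0. I'll look at empty1 for its yaw.

```bash
python3 - <<'E'
from h import *
im=cv2.imread("pics/w20.png");cv2.imwrite("pics/c7.png",cv2.resize(im[80:180,190:310],None,fx=5,fy=5,interpolation=cv2.INTER_CUBIC))
E
```

```text
(no output)
```

View pics/c7.png

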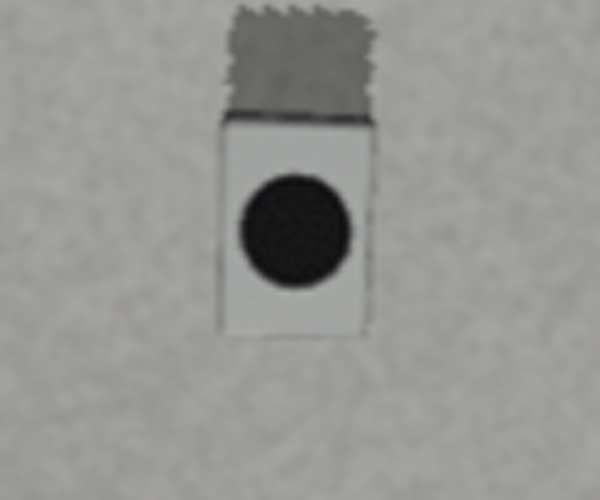

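The box is aligned with the tool to within about 0.02 rad (top-face corners (224,120),(372,123)). I'll grasp it.

```bash
python3 plan.py -1.168 .3885,-.2252,.10 .3885,-.2252,.0115
python3 -m creep '[{"fingers":6,"dp":[1.6,-0.15,4],"delta_rot":[0,0,0]},{"fingers":6,"dp":[1.6,-0.15,4],"delta_rot":[0,0,0]},{"fingers":6,"dp":[0,0,4],"delta_rot":[0,0,0]},{"fingers":6,"dp":[0,0,3],"delta_rot":[0,0,0]},{"fingers":6,"dp":[0,0,0],"delta_rot":[0,0,0]},{"fingers":6,"dp":[0,0,0],"delta_rot":[0,0,0]}]'|grep -E "pos|force|rot|width"
python3 plan.py -1.168 .3885,-.2252,.0115
python3 - <<'E'
from h import *
W=cal("wrist");im=viewer.camera("wrist")
u,v=proj(W,[[.3885,-.2252,.038]])[0].round().astype(int);c=im[v-35:v+30,u-35:u+35]
for b in blobs(c.max(2)<50,200): print("disc",b[0],b[1]+[u-35,v-35],ray(W,[b[1]+[u-35,v-35]],.038))
E
```

```text
now [ 0.3747 -0.1965  0.2543] [-3.141 -0.    -1.166] w 0.0601 q1,q6 -0.01 0.42 t 53.5 F [-0.1 -0.4  0.8]
tool rz total 0.002
.3885,-.2252,.10 -> [ 3.18 -0.14 15.43]
.3885,-.2252,.0115 -> [ 0.   -0.    8.85]
position: [0.3906, -0.2249, 0.1051]
eef_rot: [-3.141, -0.001, -1.164]
ft_force: [-0.6, 0.5, 0.4]
grip_width: 0.0601
now [ 0.3906 -0.2249  0.1051] [-3.141e+00 -1.000e-03 -1.164e+00] w 0.0601 q1,q6 -0.08 0.49 t 54.25 F [-0.6  0.5  0.4]
tool rz total 0.004
.3885,-.2252,.0115 -> [-0.06  0.2   9.36]
disc 855 [253.  195.1] [[ 0.38862695 -0.22509425]]
```

```bash
python3 -m creep '[{"fingers":6,"dp":[-0.05,0.2,3.3],"delta_rot":[0,0,0]},{"fingers":6,"dp":[0,0,3],"delta_rot":[0,0,0]},{"fingers":6,"dp":[0,0,3],"delta_rot":[0,0,0]},{"fingers":6,"dp":[0,0,0],"delta_rot":[0,0,0]},{"fingers":2.5,"dp":[0,0,0],"delta_rot":[0,0,0]},{"fingers":2.5,"dp":[0,0,0],"delta_rot":[0,0,0]},{"fingers":2.5,"dp":[0,0,0],"delta_rot":[0,0,0]},{"fingers":2.5,"dp":[0,0,0],"delta_rot":[0,0,0]},{"fingers":2.5,"dp":[0,0,0],"delta_rot":[0,0,0]}]'|grep -E "pos|force|rot|width"
python3 -m creep '[{"fingers":2.5,"dp":[0,0,-4],"delta_rot":[0,0,0]},{"fingers":2.5,"dp":[0,0,-5],"delta_rot":[0,0,0]},{"fingers":2.5,"dp":[0,0,-5],"delta_rot":[0,0,0]},{"fingers":2.5,"dp":[0,0,-5],"delta_rot":[0,0,0]},{"fingers":2.5,"dp":[0,0,-5],"delta_rot":[0,0,0]},{"fingers":2.5,"dp":[0,0,-5],"delta_rot":[0,0,-0.186]},{"fingers":2.5,"dp":[0,0,-2],"delta_rot":[0,0,-0.186]},{"fingers":2.5,"dp":[0,0,0],"delta_rot":[0,0,-0.186]},{"fingers":2.5,"dp":[0,0,0],"delta_rot":[0,0,-0.186]},{"fingers":2.5,"dp":[0,0,0],"delta_rot":[0,0,-0.186]},{"fingers":2.5,"dp":[0,0,0],"delta_rot":[0,0,-0.184]},{"fingers":2.5,"dp":[0,0,0],"delta_rot":[0,0,0]}]'|grep -E "pos|force|rot|width"
python3 plan.py -.054 .48,0,.32 .4605,.367,.32
```

```text
position: [0.3887, -0.2256, 0.0129]
eef_rot: [-3.139, -0.002, -1.164]
ft_force: [-1.0, 1.4, 7.7]
grip_width: 0.0311
position: [0.387, -0.2253, 0.3222]
eef_rot: [3.142, -0.002, -0.052]
ft_force: [-0.1, 0.3, -0.2]
grip_width: 0.0313
now [ 0.387  -0.2253  0.3222] [ 3.142e+00 -2.000e-03 -5.200e-02] w 0.0313 q1,q6 -0.08 1.6 t 56.925 F [-0.1  0.3 -0.2]
tool rz total 0.002
.48,0,.32 -> [  8.07 -23.     0.22]
.4605,.367,.32 -> [ -3.93 -36.54  -0.  ]
```

```bash
python3 -m creep '[{"fingers":2.5,"dp":[1.6,-4.6,0],"delta_rot":[0,0,0]},{"fingers":2.5,"dp":[1.6,-4.6,0],"delta_rot":[0,0,0]},{"fingers":2.5,"dp":[1.6,-4.6,0],"delta_rot":[0,0,0]},{"fingers":2.5,"dp":[1.6,-4.6,0],"delta_rot":[0,0,0]},{"fingers":2.5,"dp":[1.6,-4.6,0],"delta_rot":[0,0,0]},{"fingers":2.5,"dp":[-0.5,-4.6,0],"delta_rot":[0,0,0]},{"fingers":2.5,"dp":[-0.5,-4.6,0],"delta_rot":[0,0,0]},{"fingers":2.5,"dp":[-0.5,-4.6,0],"delta_rot":[0,0,0]},{"fingers":2.5,"dp":[-0.5,-4.6,0],"delta_rot":[0,0,0]},{"fingers":2.5,"dp":[-0.5,-4.6,0],"delta_rot":[0,0,0]},{"fingers":2.5,"dp":[-0.5,-4.6,0],"delta_rot":[0,0,0]},{"fingers":2.5,"dp":[-0.5,-4.6,0],"delta_rot":[0,0,0]},{"fingers":2.5,"dp":[-0.4,-4.4,0],"delta_rot":[0,0,0]},{"fingers":2.5,"dp":[0,0,2],"delta_rot":[0,0,0]},{"fingers":2.5,"dp":[0,0,0],"delta_rot":[0,0,0]},{"fingers":2.5,"dp":[0,0,0],"delta_rot":[0,0,0]}]'|grep -E "pos|force|rot|width"
python3 plan.py -.054 .4605,.367,.138
python3 - <<'E'
from h import *
cv2.imwrite("pics/w21.png",viewer.camera("wrist"));a=cv2.imread("pics/w21.png");b=cv2.imread("pics/w13.png")
print("diff to first time",[np.abs(a[y0:y1,x0:x1].astype(int)-b[y0:y1,x0:x1]).mean().round(1) for y0,y1,x0,x1 in((100,180,170,330),(190,300,190,310))])
E
```

```text
position: [0.4587, 0.3675, 0.3022]
eef_rot: [-3.141, -0.001, -0.053]
ft_force: [0.1, -0.3, -0.1]
grip_width: 0.0306
now [0.4587 0.3675 0.3022] [-3.141e+00 -1.000e-03 -5.300e-02] w 0.0306 q1,q6 1.01 0.51 t 58.925 F [ 0.1 -0.3 -0.1]
tool rz total 0.001
.4605,.367,.138 -> [ 0.18  0.04 16.42]
diff to first time [np.float64(5.4), np.float64(8.0)]
```

```bash
python3 -m creep '[{"fingers":2.5,"dp":[0.2,0,4],"delta_rot":[0,0,0]},{"fingers":2.5,"dp":[0,0,4],"delta_rot":[0,0,0]},{"fingers":2.5,"dp":[0,0,2.2],"delta_rot":[0,0,0]},{"fingers":2.5,"dp":[0,0,2],"delta_rot":[0,0,0]},{"fingers":2.5,"dp":[0,0,2],"delta_rot":[0,0,0]},{"fingers":2.5,"dp":[0,0,2],"delta_rot":[0,0,0]},{"fingers":2.5,"dp":[0,0,0],"delta_rot":[0,0,0]},{"fingers":5.5,"dp":[0,0,0],"delta_rot":[0,0,0]},{"fingers":5.5,"dp":[0,0,0],"delta_rot":[0,0,0]},{"fingers":5.5,"dp":[0,0,0],"delta_rot":[0,0,0]},{"fingers":5.5,"dp":[0,0,0],"delta_rot":[0,0,0]},{"fingers":5.5,"dp":[0,0,0],"delta_rot":[0,0,0]}]'|grep -E "pos|force|rot|width"
python3 - <<'E'
from h import *
a=viewer.camera("wrist");cv2.imwrite("pics/w22.png",a);b=cv2.imread("pics/w14.png")
print(np.abs(a[150:290,200:310].astype(int)-b[150:290,200:310]).mean(),[(x[:3]) for x in blobs(a[296:350,190:320].min(2)>90,60)],[x[:3] for x in blobs(b[296:350,190:320].min(2)>90,60)])
E
python3 -m creep '[{"fingers":5.5,"dp":[0,0,-3],"delta_rot":[0,0,0]},{"fingers":5.5,"dp":[0,0,-5],"delta_rot":[0,0,0]},{"fingers":5.5,"dp":[0,0,-5],"delta_rot":[0,0,0]},{"fingers":5.5,"dp":[0,0,-5],"delta_rot":[0,0,0]},{"fingers":5.5,"dp":[0,5,0],"delta_rot":[0,0,0]},{"fingers":5.5,"dp":[0,5,0],"delta_rot":[0,0,0]},{"fingers":5.5,"dp":[0,5,0],"delta_rot":[0,0,0]},{"fingers":5.5,"dp":[0,5,0],"delta_rot":[0,0,0]},{"fingers":5.5,"dp":[0,5,0],"delta_rot":[0,0,0]},{"fingers":5.5,"dp":[0,5,0],"delta_rot":[0,0,0]},{"fingers":5.5,"dp":[0,5,0],"delta_rot":[0,0,0]},{"fingers":5.5,"dp":[0,5,0],"delta_rot":[0,0,0]},{"fingers":5.5,"dp":[0,5,0],"delta_rot":[0,0,0]},{"fingers":5.5,"dp":[0,5,0],"delta_rot":[0,0,0]},{"fingers":5.5,"dp":[0,5,0],"delta_rot":[0,0,0]},{"fingers":5.5,"dp":[0,0,0],"delta_rot":[0,0,0]},{"fingers":5.5,"dp":[0,0,0],"delta_rot":[0,0,0]}]'|grep -E "pos|force|rot|width"
python3 - <<'E'
from h import *
t=viewer.camera("top");s=viewer.camera("side");cv2.imwrite("pics/tf.png",t);cv2.imwrite("pics/sf.png",s)
c=np.zeros((568,800,3),'u1');c[:340,:]=cv2.resize(t[90:310,0:512],(800,340),interpolation=cv2.INTER_CUBIC);c[340:568,:400]=cv2.resize(s[100:265,60:350],(400,228),interpolation=cv2.INTER_CUBIC)
c[340:568,400:]=cv2.resize(cv2.imread("pics/w22.png"),(400,228));cv2.imwrite("pics/final.png",c)
T=cal("top")
b=max([b for b in blobs(red(t[150:250,150:250]),8)],key=lambda b:b[0]);ys,xs=np.nonzero(b[3]);print("grip",rect(ray(T,np.c_[xs+150,ys+150],.186)))
for b in blobs(red(t[:300,:400]),8): print(b[:3],ray(T,[b[1]],.179))
t0=cv2.imread("pics/top0.png").astype(int);d=np.abs(t.astype(int)-t0).max(2)
print("glass_b/cola/tray/bin lid/left-of-bin diff",[d[a:b,c:e].mean().round(1) for a,b,c,e in((115,155,275,305),(105,155,318,360),(150,182,170,215),(205,300,50,135),(140,350,0,45))])
E
```

```text
position: [0.4605, 0.3677, 0.1391]
eef_rot: [-3.141, -0.0, -0.051]
ft_force: [-0.1, 1.5, 1.2]
grip_width: 0.0551
3.2704978354978356 [(np.int32(1383), array([39.2, 18. ]), [20, 0, 39, 38])] [(np.int32(1369), array([40.2, 17.8]), [21, 0, 42, 37]), (np.int32(61), array([94.,  0.]), [64, 0, 61, 1])]
position: [0.4321, -0.1816, 0.3185]
eef_rot: [-3.141, 0.001, -0.052]
ft_force: [0.1, 1.3, 1.0]
grip_width: 0.055Traceback (most recent call last):
  File "<stdin>", line 6, in <module>
ValueError: max() iterable argument is empty
```

View pics/final.png

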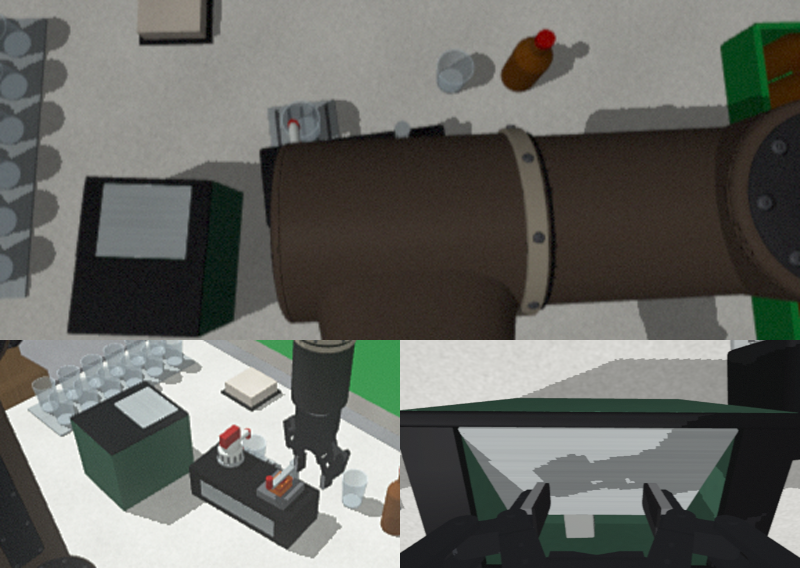

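The flap is closed with the lid clear, and the lever is over the orange cartridge with the spout over the tray. The arm hides the dispenser from above, so I'll move it aside and do the numeric checks.

```bash
python3 -m creep '[{"fingers":5.5,"dp":[0,5,0],"delta_rot":[0,0,0]},{"fingers":5.5,"dp":[0,5,0],"delta_rot":[0,0,0]},{"fingers":5.5,"dp":[0,5,0],"delta_rot":[0,0,0]},{"fingers":5.5,"dp":[0,2,0],"delta_rot":[0,0,0]},{"fingers":5.5,"dp":[0,0,0],"delta_rot":[0,0,0]},{"fingers":5.5,"dp":[0,0,0],"delta_rot":[0,0,0]}]'|grep -E "time|pos|force"
python3 - <<'E'
from h import *
t=viewer.camera("top");cv2.imwrite("pics/tf2.png",t);T=cal("top")
B=blobs(red(t[150:250,150:250]),8);b=max(B,key=lambda b:b[0]);ys,xs=np.nonzero(b[3]);print("grip",rect(ray(T,np.c_[xs+150,ys+150],.186)))
for b in blobs(red(t[:300,:400]),8): print(b[:3],ray(T,[b[1]],.179))
print("orange",[b[:3] for b in blobs(orange(t),8)])
t0=cv2.imread("pics/top0.png");d=np.abs(t.astype(int)-t0).max(2)
print("glass_b/cola/tray/lid/rack diff",[d[a:b,c:e].mean().round(1) for a,b,c,e in((115,155,275,305),(105,155,318,360),(150,182,170,180),(205,300,50,135),(140,350,0,45))])
for n,f in(("start",t0),("now",t)):
    for b in blobs(f.max(2)<45,25):
        if b[0]<130 and max(b[2][2:])<15: print(n,"dark blob",b[:3])
E
```

```text
time: 63.5
position: [0.4243, -0.3502, 0.3189]
ft_force: [0.1, 0.2, 0.8]
grip (array([0.54077588, 0.15819077]), array([0.05400811, 0.02012102]), np.float64(0.12603758566455228))
(np.int32(116), array([348.4, 114.9]), [342, 109, 13, 12]) [[ 0.72394299 -0.22130631]]
(np.int32(9), array([187.2, 168.3]), [185, 167, 6, 4]) [[0.6038698  0.15984088]]
(np.int32(208), array([187.3, 194.8]), [182, 183, 11, 25]) [[0.54217009 0.15950238]]
(np.int32(11), array([255.8, 196.4]), [255, 193, 3, 8]) [[0.53454258 0.00362895]]
(np.int32(33), array([263.5, 213.1]), [261, 210, 6, 7]) [[ 0.4959496  -0.01274041]]
orange [(np.int32(46), array([254.5, 197. ]), [253, 188, 5, 18])]
glass_b/cola/tray/lid/rack diff [np.float64(15.5), np.float64(13.7), np.float64(15.0), np.float64(13.0), np.float64(14.7)]
start dark blob (np.int32(61), array([344.4, 258. ]), [340, 254, 9, 9])
start dark blob (np.int32(26), array([507.5, 342.8]), [504, 338, 8, 11])
start dark blob (np.int32(30), array([497.2, 346.1]), [492, 342, 11, 11])
now dark blob (np.int32(28), array([350. , 124.4]), [346, 122, 8, 7])
```

```bash
python3 -c "
from bench import ticket
print(ticket.finish_job())"
```

```text
the job is handed in; nothing more can be done
None
```

The cartridge is changed and the job was handed in at about 64 s.

**What I did**
- Opened the lever to about 1.47 rad and put the empty cartridge from the socket through the bin flap.
- Seated the full cartridge, which had been knocked aside to (0.37, -0.35) before I reached it. I pressed it with about 20 N and it did not move.
- Shut the lever against its stop at about 0.00 rad (13 N felt).
- Turned the head about 2.53 rad clockwise.
- Put the only empty I found on the counter through the flap too.

**Last checks**
- **Head:** the grip bar reads 0.11 to 0.13 rad in the top view, against a dispenser yaw of about 0.105. The spout tip is over the tray.
- **Lever and full cartridge:** the knob is at φ≈0 and the orange cartridge is under the lever.
- **Bin:** the flap is closed with nothing on the lid, and no empty is left on the counter.
- **Glass on the counter and bottle:** the picture differs from the start only by noise.
- **Glass on the tray:** I saw it standing on the tray, but did not measure whether it had shifted.

**What failed or disagreed**
- **Lever:** the first three tries to open it failed. The shut fingertips turned out to be about 21 mm higher than the TCP reading suggested, so they passed over the knob or only dragged it. Pushing lower worked.
- **Empties in the bin:** I infer that both are inside. The hand was empty after each release and nothing lay on the flap or lid. The white patch I first took for a cartridge in the bin looked identical both times, so it proves nothing.

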